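# Flush the water filter: pry up its cover, hold the knob on the third click

### The arm

A 7-joint arm with a two-finger parallel gripper is mounted at the origin on the work surface. World frame = base frame: x ahead of the robot, y to its left, z up, the work surface at z = 0. Lengths are in m, angles in rad, forces in N, time in s.
With the tool pointing down it reaches from about 0.425 to 0.875 m from the base axis. Payload 4.7 kg.
Tool frame: the origin (TCP) lies on the mounting face of the last link; the fingertips stand 182 mm ahead of it and the grasp point (between the pads) lies 164 mm ahead of it; x points along the fingers, y is the direction in which the jaws open and shut, and the axes are right-handed (so a half turn about x gives the same grasp; the last joint's range is limited). The gripper opens to 87 mm and grips with 3 to 60 N. Pads are 19 mm wide; open, the fingers measure 117 mm over their backs; the gripper's body (75 mm by 190 mm) begins 51 mm behind the grasp point.
Start: joints at [1.268, 0.321, -0.07, 1.45, 0.023, 1.371, -0.057], TCP at [0.202, -0.618, 0.405] pointing down, gripper open.
Joint ranges: [-2.86, 2.86], [-0.3, 2.09], [-1.38, 1.24], [0.06, 2.45], [-1.56, 4.7], [0.09, 2.05], [-2.69, 2.69]. Speed limits (rad/s): [2.57, 2.57, 3.14, 3.14, 3.14, 3.14, 3.14].

### API

Orientations are given as a rotation vector (axis times angle).
In Python, from bench import monitor, get_image, ctrl gives the robot as it stands.
- The arm moves only by the shell command python3 -m creep 'ROWS' [FORCE]. ROWS is JSON, a list of rows, each a list of 7 numbers: the shift along the tool's x, y, z in mm, then the turn, a rotation vector about the tool's x, y, z in rad, then the finger opening in mm, from 0 to 87. A call has 1 to 5 rows; each row shifts and turns the commanded pose from where the row before left it, along the tool's axes as they then stand; what a row does not reach is not made up. A row lasts 1/10 s, in which the tool goes at most 50 mm and 8.59 degrees, less where a joint would pass 70% of its speed; a pose out of reach is approached as far as the arm can. A call is refused whole if a number of a shift passes 50 or a number of a turn 0.15, either way. A call with a gripper value outside its range is refused whole. The fingers move at their own pace and stop on an object; FORCE is the grip in N (left out, the last holds). Time passes only in rows, so rows that do not move let the fingers close. It gives the time, the measured TCP pose, the force and the opening at its end, in the units of the state.
- monitor.get_state(): the state, without advancing time (a new reading comes with each control period).
- get_image(name): name is "scene" or "top" or "wrist"; returns a dict with "img" (480x640x3 uint8, red, green, blue), "mtx" (3x3 intrinsics, pixels), "D" ([k1, k2, p1, p2, k3] as OpenCV has them; the pictures are not rectified), "view" (4x4, takes a point from world to camera coordinates). Camera axes: x right, y up, looking along -z (the intrinsics and any distortion apply to the point x, -y, -z); pixel columns grow to the right and rows downward; lengths in m; the calibration is good to about 2 mm. A picture is of the moment at which its call begins. There is no depth.
- ctrl.close_job(): hands the job in, once; it reports no verdict.
The state is a dict: "time": time; "joint_positions": joint angles; "qd": joint speeds; "joint_torque": joint torques, N m; "position": TCP position; "tool_rot": TCP orientation; "ft_force": force on the tool from outside, world axes, zero at the start; "torque": the same for the moment, N m; "grip_width": opening from 0.0 (shut) to 1.0 (fully open).
Only numpy, scipy, OpenCV 4.12 (cv2) and the standard library are available. Lean on these libraries where they do the work, as an engineer would, in place of code of your own. Each camera call takes 0.05 s, during which the arm holds its last target.

### The job

Slip the blade of the palette knife into the slot under the front edge of the water filter's cover, lever the cover up with it and swing it right open, then lay the knife back down on the worktop. Take hold of the sprung flush knob inside, turn it clockwise to its third click and no further, and finish while still gripping it there, because it springs home when let go. Leave the other things on the worktop where they are.

Things in the scene. Friction and masses are not known exactly. Their poses are not given: they have to be found in the camera images.
- unit: Water filter, fixed to the worktop: plain grey square housing 170 x 170 x 72 mm high, 10 mm walls, inside floor at 20 mm, shut on top by a hinged white cover; a white cartridge (67 mm high) lies along its +y side out to y = 155 mm. Origin under the housing's centre, x from the front wall (facing the robot) to the hinge side, z up. The knob stands inside at the centre.
- slot (a point): Middle of the mouth of the slot between front wall (ends 62 mm above the worktop) and shut cover (underside at 72 mm): 10 mm high, about 150 mm wide, in the wall's outer face, 67 mm up. Axes as the unit; a blade enters along +x. Behind the 10 mm wall it opens into the hollow housing; within 50 mm of insertion the blade stays clear of the knob.
- cover (a joint): Hinge angle of the cover, rad: 0 shut, grows as it opens upward and away from the front, 1.92 fully open against its stop (leaning back). White plastic plate 170 x 170 x 4 mm, 90 g, almost free hinge: it falls shut below about 1.57 rad and falls open beyond.
- cover_hinge (a point): The middle of the hinge line, on the top of the +x wall (85 mm behind the housing's centre, 72 mm up), level with the shut cover's underside. The hinge line runs along the unit's y.
- cover_edge (a point): Middle of the cover's free front edge, on its underside, 170 mm from the hinge; moves with the cover.
- flush_knob (a joint): Turn of the flush knob, rad: 0 at home, growing clockwise from above. Clicks lie 24 deg apart: 0.419, 0.838, third 1.257, fourth 1.676; end stop 2.3. A return spring (0.11 N m at home, 0.14 at the third click) outdoes the detents (ripple 0.08 N m either way): resistance rises before each click, drops as it is reached, and it springs home when let go.
- knob_grip (a point): On the knob's upright axis, 53 mm above the worktop. The knob is a black upright bar 46 mm long, 14 mm thick, from 34 to 66 mm above the worktop, over a round pedestal (radius 28 mm, top at 30 mm). x is the bar's length (pinch it along y), at home along the unit's x; it turns with the knob. A white stripe marks its -x end. 75 mm free from axis to inner walls.
- knife_grip (a point): Centre of the palette knife's dark wooden handle, half-way up (8 mm above the worktop as it lies). Handle 100 mm long (from -55 to +45 mm along x), 18 mm wide (y), 16 mm high. x points along the knife to the blade's tip; the knife lies flat, 90 g, balance point about 10 mm ahead of this point.
- knife_tip (a point): End of the knife's straight, flat steel blade, half-way through its thickness: 125 mm ahead of the handle's centre and 6.5 mm below it. The blade is 20 mm wide and 3 mm thick, 80 mm of it free, its underside in line with the handle's underside.
- spoon: A bystander: a spoon of 180 mm with a dark handle, lying in the place beside the knife (either side). Origin under its middle. Leave alone.
- squeeze1: A bystander: white squeeze bottle, 54 mm diameter, 190 mm high. Origin under its centre. Leave alone.
- squeeze2: A bystander: a second such white squeeze bottle. Leave alone.
- mug: A bystander: white mug, 80 mm diameter, 90 mm high. Origin under its centre. Leave alone.
- jar: A bystander: white jar with steel cap, 76 mm diameter, 85 mm high. Origin under its centre. Leave alone.
- sugar: A bystander: small white bowl, 72 mm diameter, 50 mm high. Origin under its centre. Leave alone.
Things that resemble listed ones, but are neither listed nor needed, are in the scene too. Of the things that look like the part that bears knife_grip, take the one that is farthest from the robot's base at the start.

How it is judged:
On the way, in this order (a step that is already met when the one before it is completed fails the run):
1. the knife's blade, under the cover, has levered it up off its seat (contact force between knife and cover above 0.1 N and value of joint cover between 0.2 and 1.2 rad), for 0.1 s.
2. the cover is swung right open (value of joint cover above 1.7 rad), for 0.3 s.
3. the knife lies on the worktop again, let go (height (world z) of knife_grip below 0.02 m and contact force between the fingers and knife below 0.1 N and linear speed of knife below 0.03 m/s and value of joint cover above 1.7 rad), for 0.2 s.
4. the fingers hold the knob on its third click (value of joint flush_knob between 1.11664 and 1.39664 rad and contact force between the fingers and flush_knob above 2 N and value of joint cover above 1.7 rad), for 0.5 s.
At the end, for the whole second after the job is handed in: The flush knob stands on its third click (1.257 rad, within 0.14 rad), gripped by the fingers with more than 2 N; the cover is open beyond 1.7 rad; the knife lies at rest on the worktop (handle centre below 20 mm), untouched by the fingers (all of step 4 and height (world z) of knife_grip below 0.02 m and contact force between the fingers and knife below 0.1 N and linear speed of knife below 0.03 m/s); the arm keeps its last pose, push and grip.
It fails at once if the knob is turned past the third click, more than half-way to the fourth (value of joint flush_knob above 1.46608 rad).
It fails at once if a bystander is moved by more than 30 mm (distance of any of spoon, squeeze1, squeeze2, mug, jar, sugar from where it was at the start of the episode above 0.03 m).
It also fails if it takes over 58 s, if anything falls off the work surface, if the arm or the gripper's body presses on something with over 40 N, if the wrist force passes 120 N, or if a joint passes its speed limit or range.

## Working session

There is one attempt and no reset: what is moved stays moved. The work goes in short steps, Python scripts to look and compute and a shell command to move; the robot and the scene stay as the last step left them, time stands still between calls to the robot, and variables do not carry over. Pictures are saved under pics/ and viewed, and the job is handed in when it is done.

```bash
ls; mkdir -p pics; cat > h.py <<'E'
import numpy as np, cv2
from bench import monitor, get_image, ctrl
from scipy.spatial.transform import Rotation as R
def snap(name,fn,save=True):
    d=get_image(name); np.savez('pics/'+fn+'.npz',**{k:np.array(v) for k,v in d.items()})
    cv2.imwrite('pics/'+fn+'.png',cv2.cvtColor(np.array(d['img']),cv2.COLOR_RGB2BGR)); return d
def load(fn): return dict(np.load('pics/'+fn+'.npz'))
def proj(d,p):
    p=np.atleast_2d(p); V=d['view']; c=p@V[:3,:3].T+V[:3,3]; c=c*[1,-1,-1]
    o,_=cv2.projectPoints(c.reshape(-1,1,3),np.zeros(3),np.zeros(3),d['mtx'],d['D']); return o.reshape(-1,2)
def ray(d,uv):
    u=cv2.undistortPoints(np.array(uv,float).reshape(-1,1,2),d['mtx'],d['D']).reshape(-1,2)
    V=d['view'];Rm=V[:3,:3]; o=-Rm.T@V[:3,3]
    v=np.c_[u[:,0],-u[:,1],-np.ones(len(u))]@Rm; return o,v/np.linalg.norm(v,axis=1)[:,None]
def atz(d,uv,z):
    o,v=ray(d,uv); return o+v*((z-o[2])/v[:,2])[:,None]
def tri(pairs):
    A=np.zeros((3,3));b=np.zeros(3)
    for d,uv in pairs:
        o,v=ray(d,[uv]);P=np.eye(3)-np.outer(v[0],v[0]);A+=P;b+=P@o
    x=np.linalg.solve(A,b); return x,[np.linalg.norm(proj(d,x)[0]-uv) for d,uv in pairs]
def crop(fn,x0,y0,x1,y1,s,out):
    im=cv2.imread('pics/'+fn+'.png')[y0:y1,x0:x1]; cv2.imwrite('pics/'+out+'.png',cv2.resize(im,None,fx=s,fy=s,interpolation=cv2.INTER_CUBIC))
E
python3 - <<'E'
from h import *
for n in ['scene','top','wrist']: d=snap(n,n+'0'); print(n,d['mtx'],d['D'],d['view'])
print(monitor.get_state())
E
```

```text
pics
scene [[488.17169819   0.         320.49556745]
 [  0.         488.17169819 248.44660257]
 [  0.           0.           1.        ]] [-0.01660017  0.          0.          0.          0.        ] [[ 0.11377563  0.99349222  0.00532165 -0.08830741]
 [-0.72460057  0.0793149   0.68458978  0.29923522]
 [ 0.67971253 -0.08174571  0.72890913 -1.44368193]
 [ 0.          0.          0.          1.        ]]
top [[517.58237639   0.         321.44498133]
 [  0.         517.58237639 235.94277822]
 [  0.           0.           1.        ]] [-0.12079255  0.          0.          0.          0.        ] [[ 0.02497412 -0.99951466  0.01862104  0.00121493]
 [ 0.99855602  0.02582772  0.04710413 -0.48849286]
 [-0.0475622   0.01741776  0.99871641 -1.13877313]
 [ 0.          0.          0.          1.        ]]
wrist [[412.24361317   0.         322.8051711 ]
 [  0.         412.24361317 250.17779431]
 [  0.           0.           1.        ]] [-0.08800191  0.          0.          0.          0.        ] [[ 0.31195582 -0.95009547 -0.00147023 -0.64998   ]
 [ 0.91048791  0.29939245 -0.28526466  0.0352105 ]
 [ 0.27146883  0.08765134  0.95844766 -0.39139601]
 [ 0.          0.          0.          1.        ]]
{'time': 0.15, 'joint_positions': array([ 1.26809754,  0.32165582, -0.07008808,  1.45135862,  0.02255838,
        1.37078293, -0.05689555]), 'qd': array([ 0.00019376, -0.00365901,  0.00053517, -0.00341741,  0.00105495,
        0.00073086, -0.00051842]), 'joint_torque': array([-1.26089002e-03, -4.91796470e+01, -4.05733734e-01, -3.12879896e+01,
       -6.41515665e-02,  4.03653877e-02,  1.18600806e-04]), 'position': array([ 0.20242907, -0.61752936,  0.40392872]), 'tool_rot': array([ 2.05063114,  0.32907818, -2.05118132]), 'ft_force': array([ 0.65071331,  0.2824461 , -0.82425765]), 'torque': array([ 0.00189428, -0.0483336 , -0.00277233]), 'grip_width': 1.0018208310759245}
```

View pics/scene0.png

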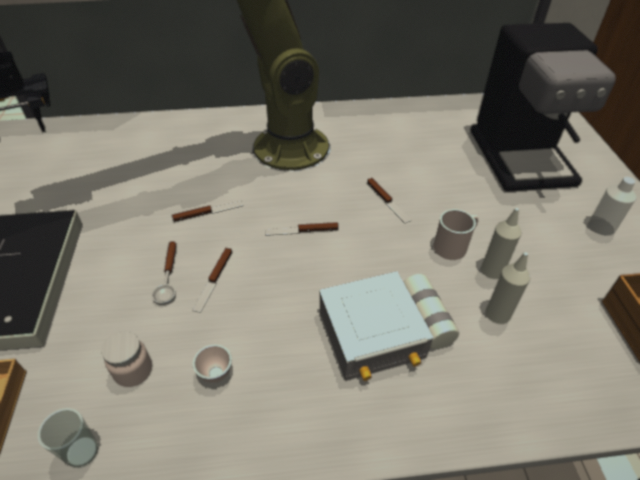

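View pics/top0.png

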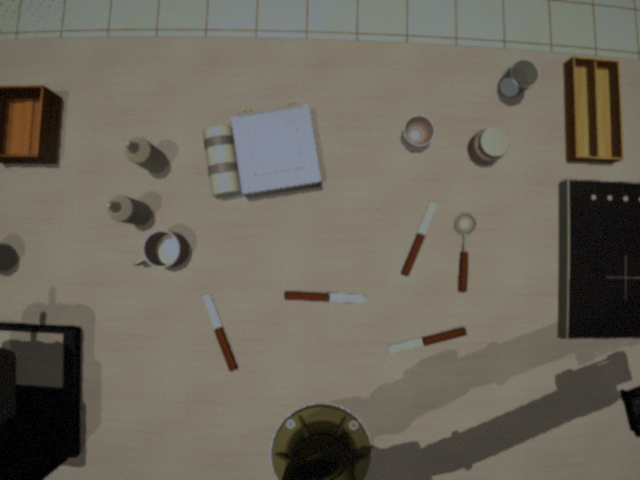

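View pics/wrist0.png

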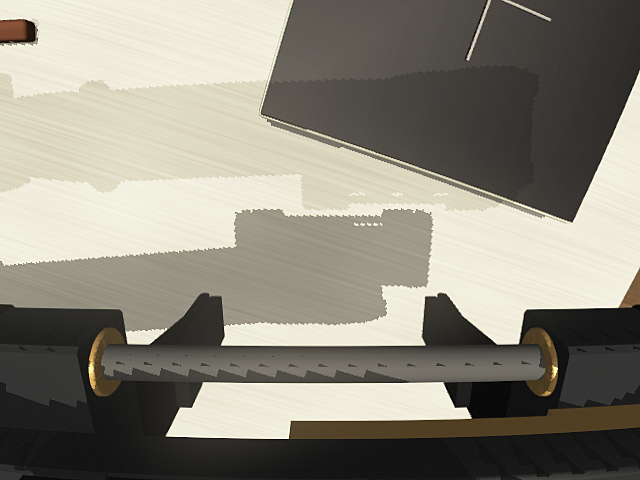

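```bash
python3 - <<'E'
from h import *
crop('scene0',150,230,310,330,5,'s_k'); crop('top0',380,180,500,300,5,'t_k')
crop('scene0',300,260,470,390,4,'s_u'); crop('top0',190,90,340,210,5,'t_u')
d=load('top0')
for n,uv in [('A',(413,255)),('B',(225,350)),('C',(306,296)),('D',(445,337))]:
    p=atz(d,[uv],.008)[0]; print(n,p,np.hypot(*p[:2]))
E
```

```text
A [ 0.45102582 -0.1926937   0.008     ] 0.4904642181440541
B [0.22938686 0.22142173 0.008     ] 0.3188195580871364
C [0.3541717  0.04451309 0.008     ] 0.3569579918180065
D [ 0.26859944 -0.26942721  0.008     ] 0.38044274394480904
```

View pics/s_k.png

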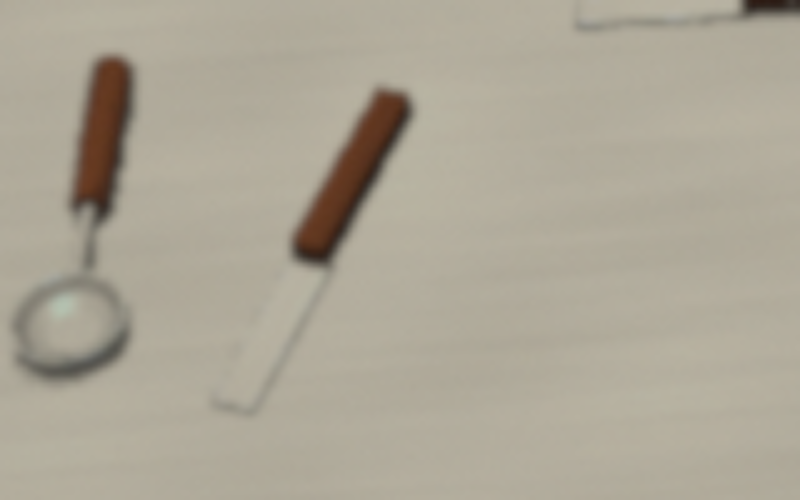

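View pics/t_k.png

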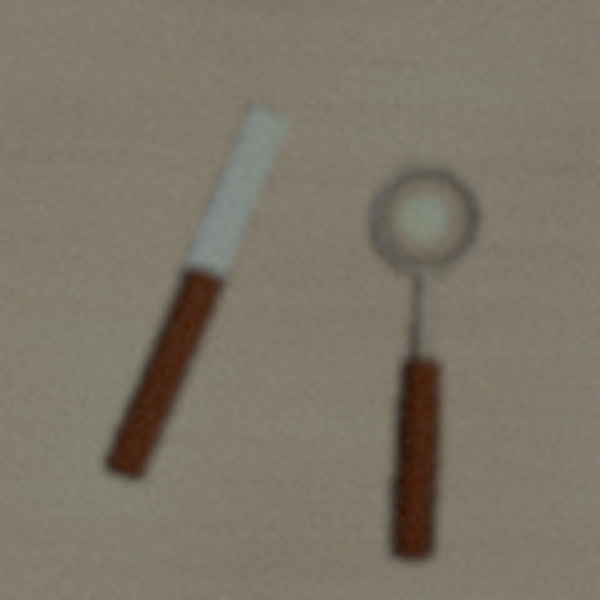

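View pics/s_u.png

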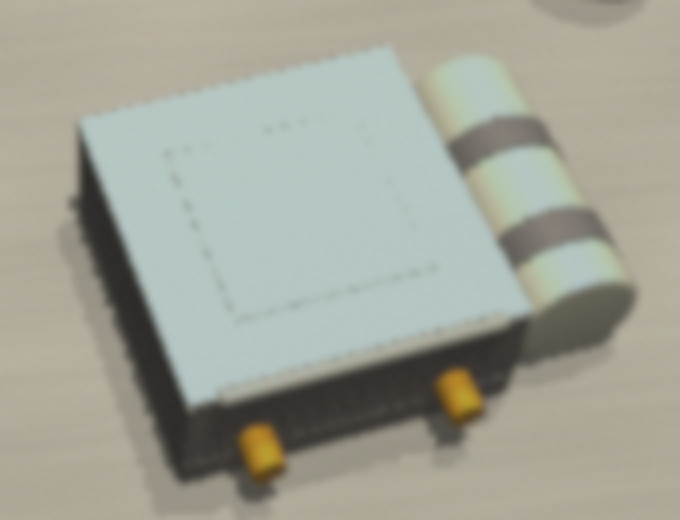

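View pics/t_u.png

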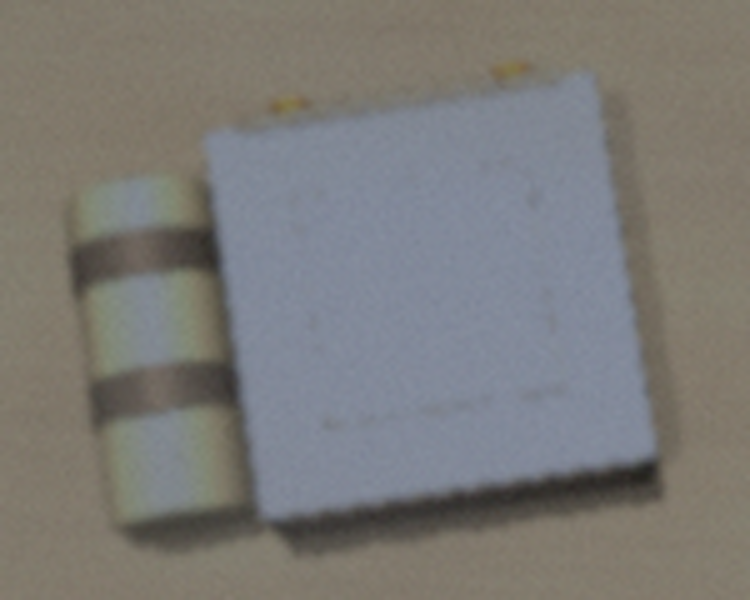

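```bash
python3 - <<'E'
from h import *
s=load('scene0');t=load('top0')
for n,a,b in [('F+y',(397.5,271.5),(242.6,194)),('F-y',(320,290.5),(321,182)),('H+y',(432.5,338),(231.4,117)),('H-y',(347.5,361.25),(308.6,105)),('tip',(196.8,311.2),(434,202)),('butt',(228.6,248.4),(405.4,274.4)),('joint',(212.4,281.6),(421,234.2))]:
    x,r=tri([(s,a),(t,b)]); print(n,x.round(4),np.round(r,1))
a,b,c=atz(t,[(434,202),(405.4,274.4)],.002),atz(t,[(405.4,274.4)],.014),0
print(a,b)
for n,uv in [('spoonbowl',(465,224)),('spoonend',(462.5,290)),('sugar',(418,131)),('jar',(491,143)),('mug',(162,248)),('sq1',(122,208)),('sq2',(140,150))]: print(n,atz(t,[uv],.0)[0])
E
```

```text
F+y [0.5697 0.1841 0.0744] [0.4 0.4]
F-y [0.5998 0.0186 0.0716] [0.1 0.1]
H+y [0.7354 0.2141 0.0728] [0.1 0.1]
H-y [0.7659 0.0494 0.0725] [0.1 0.1]
tip [ 0.5725 -0.2403  0.0024] [0.1 0.1]
butt [ 0.4074 -0.1747  0.0146] [0.2 0.2]
joint [ 0.4982 -0.21    0.0071] [0.1 0.1]
[[ 0.57252551 -0.24021774  0.002     ]
 [ 0.4071015  -0.17743239  0.002     ]] [[ 0.40737597 -0.17524541  0.014     ]]
spoonbowl [ 0.52457818 -0.31323869  0.        ]
spoonend [ 0.37438284 -0.30961709  0.        ]
sugar [ 0.73573084 -0.20220347  0.        ]
jar [ 0.71472169 -0.37430618  0.        ]
mug [0.45232919 0.37237522 0.        ]
sq1 [0.54079233 0.46915695 0.        ]
sq2 [0.67514344 0.4339535  0.        ]
```

```bash
cat >> h.py <<'E'
GL=0.164
def pose():
    s=monitor.get_state(); return np.array(s['position']),R.from_rotvec(s['tool_rot']),s
def frame(yaw,tiltfun=None,flip=1):
    "tool x down, tool y horizontal at world yaw"
    y=np.array([np.cos(yaw),np.sin(yaw),0])*flip; x=np.array([0,0,-1.]); z=np.cross(x,y)
    return R.from_matrix(np.c_[x,y,z])
def plan(gp,Rt,n,grip,start=None,via=GL):
    p,Rc,s=pose()
    if start is not None: p,Rc=start
    g0=p+Rc.apply([via,0,0]); rv=(Rt*Rc.inv()).as_rotvec()
    rows=[];P,Q=p,Rc
    for i in range(1,n+1):
        f=i/n; Qn=R.from_rotvec(rv*f)*Rc; Pn=g0+(np.array(gp)-g0)*f-Qn.apply([via,0,0])
        sh=Q.inv().apply(Pn-P)*1000; tn=(Q.inv()*Qn).as_rotvec()
        rows.append([round(v,1) for v in sh]+[round(v,4) for v in tn]+[grip]); P,Q=Pn,Qn
    for r in rows: print(r)
def show():
    p,Rc,s=pose(); m=Rc.as_matrix()
    print('t',round(s['time'],2),'gp',(p+m[:,0]*GL).round(4),'x',m[:,0].round(3),'y',m[:,1].round(3),'yaw_y',round(float(np.degrees(np.arctan2(m[1,1],m[0,1]))),2),'q',np.round(s['joint_positions'],2),'F',np.round(s['ft_force'],1),'T',np.round(s['torque'],2),'w',round(s['grip_width']*87,1))
E
python3 - <<'E'
from h import *
show()
k=np.radians(-21.7)
for f in(1,-1):
  print('flip',f); plan([.4575,-.1945,.16],frame(k+np.pi/2,flip=f),14,87)
E
```

```text
t 0.15 gp [ 0.2024 -0.6173  0.2399] x [-0.     0.001 -1.   ] y [ 0.312 -0.95  -0.001] yaw_y -71.85 q [ 1.27  0.32 -0.07  1.45  0.02  1.37 -0.06] F [ 0.7  0.3 -0.8] T [ 0.   -0.05 -0.  ] w 87.2
flip 1
[np.float64(5.7), np.float64(-23.0), np.float64(-26.7), np.float64(-0.1747), np.float64(-0.0001), np.float64(0.0), 87]
[np.float64(5.7), np.float64(-18.0), np.float64(-30.3), np.float64(-0.1747), np.float64(-0.0001), np.float64(0.0), 87]
[np.float64(5.7), np.float64(-12.5), np.float64(-33.0), np.float64(-0.1747), np.float64(-0.0001), np.float64(0.0), 87]
[np.float64(5.7), np.float64(-6.6), np.float64(-34.7), np.float64(-0.1747), np.float64(-0.0001), np.float64(0.0), 87]
[np.float64(5.7), np.float64(-0.4), np.float64(-35.3), np.float64(-0.1747), np.float64(-0.0001), np.float64(0.0), 87]
[np.float64(5.7), np.float64(5.7), np.float64(-34.8), np.float64(-0.1747), np.float64(-0.0001), np.float64(0.0), 87]
[np.float64(5.7), np.float64(11.7), np.float64(-33.3), np.float64(-0.1747), np.float64(-0.0001), np.float64(0.0), 87]
[np.float64(5.7), np.float64(17.3), np.float64(-30.8), np.float64(-0.174
[... 1695 characters left out ...]

[np.float64(5.7), np.float64(-31.6), np.float64(-15.7), np.float64(0.0497), np.float64(0.0), np.float64(0.0001), 87]
[np.float64(5.7), np.float64(-32.3), np.float64(-14.1), np.float64(0.0497), np.float64(0.0), np.float64(0.0001), 87]
[np.float64(5.7), np.float64(-33.0), np.float64(-12.5), np.float64(0.0497), np.float64(0.0), np.float64(0.0001), 87]
[np.float64(5.7), np.float64(-33.6), np.float64(-10.9), np.float64(0.0497), np.float64(0.0), np.float64(0.0001), 87]
[np.float64(5.7), np.float64(-34.1), np.float64(-9.2), np.float64(0.0497), np.float64(0.0), np.float64(0.0001), 87]
[np.float64(5.7), np.float64(-34.5), np.float64(-7.5), np.float64(0.0497), np.float64(0.0), np.float64(0.0001), 87]
```

```bash
sed -i 's/round(v,1) for v/round(float(v),1) for v/; s/round(v,4) for v/round(float(v),3) for v/' h.py
python3 - <<'E'
from h import *
plan([.4575,-.1945,.16],frame(np.radians(68.3)),20,87)
E
```

```text
[4.0, -16.1, -18.7, -0.122, -0.0, 0.0, 87]
[4.0, -13.7, -20.5, -0.122, -0.0, 0.0, 87]
[4.0, -11.1, -22.1, -0.122, -0.0, 0.0, 87]
[4.0, -8.3, -23.3, -0.122, -0.0, 0.0, 87]
[4.0, -5.4, -24.1, -0.122, -0.0, 0.0, 87]
[4.0, -2.5, -24.6, -0.122, -0.0, 0.0, 87]
[4.0, 0.6, -24.7, -0.122, -0.0, 0.0, 87]
[4.0, 3.6, -24.4, -0.122, -0.0, 0.0, 87]
[4.0, 6.5, -23.8, -0.122, -0.0, 0.0, 87]
[4.0, 9.4, -22.9, -0.122, -0.0, 0.0, 87]
[4.0, 12.1, -21.5, -0.122, -0.0, 0.0, 87]
[4.0, 14.6, -19.9, -0.122, -0.0, 0.0, 87]
[4.0, 16.9, -18.0, -0.122, -0.0, 0.0, 87]
[4.0, 19.0, -15.8, -0.122, -0.0, 0.0, 87]
[4.0, 20.8, -13.3, -0.122, -0.0, 0.0, 87]
[4.0, 22.3, -10.7, -0.122, -0.0, 0.0, 87]
[4.0, 23.4, -7.9, -0.122, -0.0, 0.0, 87]
[4.0, 24.2, -5.0, -0.122, -0.0, 0.0, 87]
[4.0, 24.6, -2.0, -0.122, -0.0, 0.0, 87]
[4.0, 24.7, 1.0, -0.122, -0.0, 0.0, 87]
```

```bash
python3 -m creep '[[4,-16,-19,-0.122,0,0,87],[4,-14,-20,-0.122,0,0,87],[4,-11,-22,-0.122,0,0,87],[4,-8,-23,-0.122,0,0,87],[4,-5,-24,-0.122,0,0,87]]'
python3 -m creep '[[4,-2,-25,-0.122,0,0,87],[4,1,-25,-0.122,0,0,87],[4,4,-24,-0.122,0,0,87],[4,7,-24,-0.122,0,0,87],[4,9,-23,-0.122,0,0,87]]'
python3 -c "
from h import *
show()"
```

```text
time: 0.65
position: [0.2667, -0.5119, 0.3843]
tool_rot: [1.662, 0.836, -1.663]
ft_force: [0.4, 0.6, 0.0]
grip_width: 0.998
time: 1.15
position: [0.3323, -0.4064, 0.3644]
tool_rot: [1.23, 1.196, -1.231]
ft_force: [0.8, -0.3, -0.2]
grip_width: 0.998
t 1.15 gp [ 0.3322 -0.4064  0.2004] x [-0.  0. -1.] y [ 1.    -0.029 -0.   ] yaw_y -1.66 q [ 1.15  0.1  -0.33  1.8   0.03  1.25  0.78] F [ 0.8 -0.3 -0.2] T [ 0.02 -0.06  0.02] w 86.8
```

Tracking is exact; continue.

```bash
python3 -m creep '[[4,12,-22,-0.122,0,0,87],[4,15,-20,-0.122,0,0,87],[4,17,-18,-0.122,0,0,87],[4,19,-16,-0.122,0,0,87],[4,21,-13,-0.122,0,0,87]]'
python3 -m creep '[[4,22,-11,-0.122,0,0,87],[4,23,-8,-0.122,0,0,87],[4,24,-5,-0.122,0,0,87],[4,25,-2,-0.122,0,0,87],[4,25,1,-0.122,0,0,87]]'
python3 - <<'E'
from h import *
show(); snap('wrist','w1'); snap('top','t1')
E
```

```text
time: 1.65
position: [0.3968, -0.3003, 0.3444]
tool_rot: [0.771, 1.43, -0.772]
ft_force: [0.2, -0.1, 0.2]
grip_width: 1.004
time: 2.15
position: [0.4606, -0.1945, 0.3245]
tool_rot: [0.298, 1.55, -0.298]
ft_force: [0.5, -1.1, -0.4]
grip_width: 1.001
t 2.15 gp [ 0.4606 -0.1946  0.1605] x [-0. -0. -1.] y [ 0.371  0.929 -0.   ] yaw_y 68.24 q [ 0.92  0.09 -0.6   1.9   0.06  1.16  1.49] F [ 0.5 -1.1 -0.4] T [ 0.07 -0.14  0.05] w 87.1
```

View pics/w1.png

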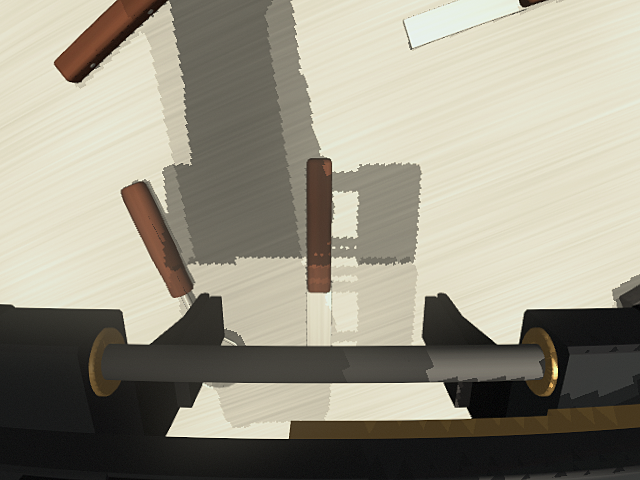

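```bash
python3 - <<'E'
from h import *
d=load('w1'); t=load('t1')
p=atz(d,[(319,159),(319.5,291),(307,225),(332,225)],.016); print(p, p[1]-p[0], np.linalg.norm(p[1]-p[0]))
v=p[1]-p[0]; print(np.degrees(np.arctan2(v[1],v[0])))
s=load('scene0')
print(proj(d,[[.4575,-.1945,.008]]))
# height from wrist + scene of butt top mid
print(tri([(s,(228.6,248.4)),(d,(319,159))]), tri([(s,(212.4,281.6)),(d,(319.5,292))]))
E
```

```text
[[ 0.40581626 -0.17631713  0.016     ]
 [ 0.49651108 -0.21234545  0.016     ]
 [ 0.44590592 -0.20170501  0.016     ]
 [ 0.45255546 -0.18502499  0.016     ]] [ 0.09069482 -0.03602832  0.        ] 0.0975888818471887
-21.665344222702803
[[322.32219404 233.22043643]]
(array([ 0.40590705, -0.17550863,  0.01285017]), [np.float64(0.4000940971715223), np.float64(1.330295285627416)]) (array([ 0.49969537, -0.21156906,  0.00908425]), [np.float64(0.9986110482297852), np.float64(2.8056131757532614)])
```

```bash
python3 - <<'E'
from h import *
plan([.457,-.196,.021],frame(np.radians(68.3)),4,60)
E
```

```text
[34.8, -1.5, -0.7, 0.0, -0.0, -0.0, 60]
[34.8, -1.4, -0.7, 0.0, -0.0, -0.0, 60]
[34.8, -1.4, -0.7, 0.0, -0.0, -0.0, 60]
[34.8, -1.4, -0.7, 0.0, -0.0, -0.0, 60]
```

```bash
python3 -m creep '[[30,-2,-1,0,0,0,50],[30,-2,-1,0,0,0,50],[30,-1,-1,0,0,0,50],[25,-1,0,0,0,0,50],[0,0,0,0,0,0,50]]'
python3 - <<'E'
from h import *
show()
plan([.457,-.196,.021],frame(np.radians(68.3)),1,50)
snap('wrist','w2')
E
```

```text
time: 2.75
position: [0.453, -0.2001, 0.2065]
tool_rot: [0.305, 1.556, -0.302]
ft_force: [0.0, 0.3, 0.9]
grip_width: 0.639
t 2.75 gp [ 0.4519 -0.1996  0.0425] x [-0.006  0.003 -1.   ] y [0.377 0.926 0.001] yaw_y 67.83 q [ 0.9   0.24 -0.58  2.02  0.17  0.93  1.41] F [0.  0.3 0.9] T [ 0.07 -0.09  0.04] w 55.6
[21.5, 5.3, 2.3, -0.008, -0.007, -0.001, 50]
```

View pics/w2.png

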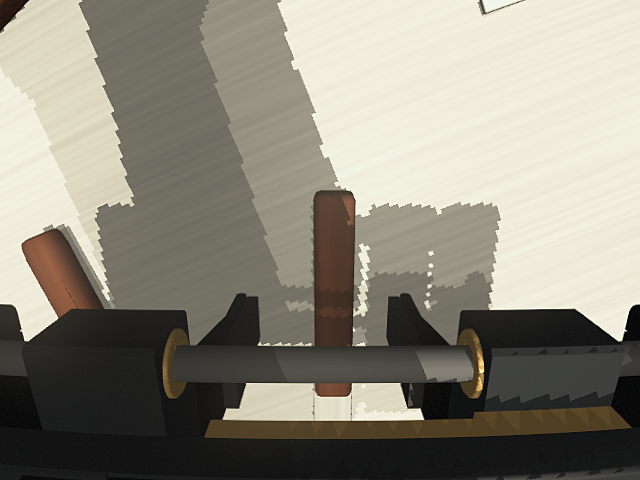

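```bash
python3 -m creep '[[10,5,2,-0.008,-0.007,0,50],[11,0,0,0,0,0,50],[0,0,0,0,0,0,50]]'
python3 - <<'E'
from h import *
show()
plan([.457,-.196,.021],frame(np.radians(68.3)),1,50)
E
```

```text
time: 3.1
position: [0.4588, -0.1957, 0.188]
tool_rot: [0.294, 1.545, -0.296]
ft_force: [-0.5, 0.2, 0.3]
grip_width: 0.579
t 3.1 gp [ 0.4597 -0.1961  0.024 ] x [ 0.005 -0.002 -1.   ] y [ 0.368  0.93  -0.   ] yaw_y 68.43 q [ 0.88  0.28 -0.58  2.03  0.2   0.88  1.39] F [-0.5  0.2  0.3] T [ 0.11 -0.07 -0.03] w 50.4
[3.0, -0.9, -1.6, 0.002, 0.006, 0.0, 50]
```

```bash
python3 -m creep '[[3,-1,-2,0,0.003,0,50],[0,0,0,0,0,0,50]]' 
python3 -c "
from h import *
show()"
python3 -m creep '[[0,0,0,0,0,0,10],[0,0,0,0,0,0,10],[0,0,0,0,0,0,10],[0,0,0,0,0,0,10],[0,0,0,0,0,0,10]]' 35
python3 -c "
from h import *
show(); snap('wrist','w3')"
```

```text
time: 3.3
position: [0.4566, -0.1963, 0.1857]
tool_rot: [0.295, 1.547, -0.296]
ft_force: [0.5, 0.1, -0.0]
grip_width: 0.579
t 3.3 gp [ 0.4571 -0.1966  0.0217] x [ 0.003 -0.002 -1.   ] y [ 0.368  0.93  -0.   ] yaw_y 68.4 q [ 0.88  0.28 -0.58  2.03  0.2   0.88  1.39] F [ 0.5  0.1 -0. ] T [ 0.07 -0.15  0.04] w 50.4
time: 3.8
position: [0.4569, -0.1963, 0.1858]
tool_rot: [0.295, 1.547, -0.296]
ft_force: [0.7, -0.7, 0.9]
grip_width: 0.205
t 3.8 gp [ 0.4575 -0.1965  0.0218] x [ 0.004 -0.002 -1.   ] y [ 0.368  0.93  -0.   ] yaw_y 68.41 q [ 0.88  0.28 -0.58  2.03  0.2   0.88  1.39] F [ 0.7 -0.7  0.9] T [-0.05 -0.12 -0.06] w 17.8
```

View pics/w3.png

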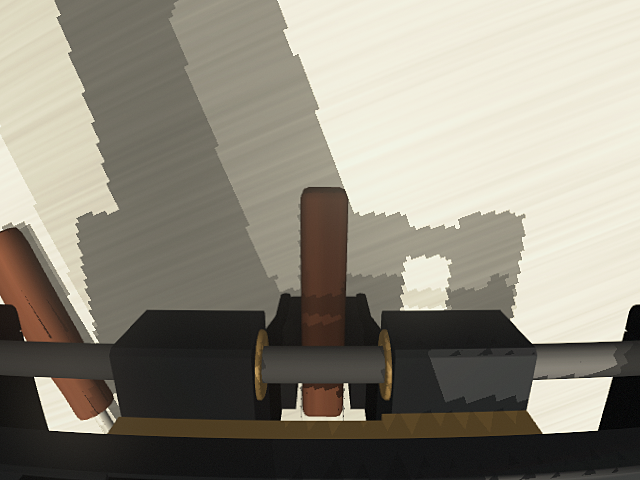

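```bash
python3 -m creep '[[-15,0,0,0,0,0,10],[-25,0,0,0,0,0,10],[-30,0,0,0,0,0,10],[-30,0,0,0,0,0,10],[-20,0,0,0,0,0,10]]' 
python3 - <<'E'
from h import *
show()
plan([.442,.075,.141],frame(np.radians(100.4)),10,10)
E
```

```text
time: 4.35
position: [0.4569, -0.1959, 0.3089]
tool_rot: [0.293, 1.544, -0.297]
ft_force: [0.0, -0.2, -0.9]
grip_width: 0.199
t 4.35 gp [ 0.4579 -0.1964  0.1449] x [ 0.006 -0.003 -1.   ] y [ 0.367  0.93  -0.001] yaw_y 68.44 q [ 0.93  0.1  -0.61  1.93  0.07  1.12  1.49] F [ 0.  -0.2 -0.9] T [ 0.04 -0.17  0.01] w 17.3
[0.3, 24.6, -11.3, -0.056, 0.001, 0.0, 10]
[0.3, 25.2, -10.0, -0.056, 0.001, 0.0, 10]
[0.3, 25.7, -8.5, -0.056, 0.001, 0.0, 10]
[0.3, 26.2, -7.1, -0.056, 0.001, 0.0, 10]
[0.3, 26.5, -5.6, -0.056, 0.001, 0.0, 10]
[0.4, 26.8, -4.1, -0.056, 0.001, 0.0, 10]
[0.4, 27.0, -2.6, -0.056, 0.001, 0.0, 10]
[0.4, 27.1, -1.1, -0.056, 0.001, 0.0, 10]
[0.4, 27.1, 0.4, -0.056, 0.001, 0.0, 10]
[0.4, 27.1, 1.9, -0.056, 0.001, 0.0, 10]
```

```bash
python3 -m creep '[[0,25,-11,-0.056,0,0,10],[0,25,-10,-0.056,0,0,10],[0,26,-8,-0.056,0,0,10],[0,26,-7,-0.056,0,0,10],[0,26,-6,-0.056,0,0,10]]' 
python3 -m creep '[[0,27,-4,-0.056,0,0,10],[0,27,-3,-0.056,0,0,10],[0,27,-1,-0.056,0,0,10],[0,27,0,-0.056,0,0,10],[0,27,2,-0.056,0,0,10]]' 
python3 -m creep '[[0,0,0,0,0,0,10]]' 
python3 - <<'E'
from h import *
show()
plan([.442,.075,.087],frame(np.radians(100.4)),3,10)
snap('scene','s4'); snap('top','t4'); snap('wrist','w4')
crop('scene0'.replace('scene0','s4'),260,180,460,340,4,'s4c'); crop('t4',180,80,380,280,3,'t4c')
E
```

```text
time: 4.85
position: [0.4489, -0.0583, 0.3049]
tool_rot: [0.07, 1.567, -0.072]
ft_force: [0.2, 0.5, -2.1]
grip_width: 0.2
time: 5.35
position: [0.4411, 0.0764, 0.3053]
tool_rot: [-0.149, 1.562, 0.146]
ft_force: [0.4, 0.2, -1.6]
grip_width: 0.207
time: 5.45
position: [0.4409, 0.0791, 0.3055]
tool_rot: [-0.151, 1.561, 0.151]
ft_force: [-0.1, -0.9, -0.8]
grip_width: 0.206
t 5.45 gp [0.4416 0.0792 0.1415] x [ 0.004  0.    -1.   ] y [-0.191  0.982 -0.001] yaw_y 101.04 q [ 0.67 -0.01 -0.89  2.03 -0.01  1.11  1.54] F [-0.1 -0.9 -0.8] T [ 0.07 -0.13 -0.01] w 18.0
[18.2, -1.4, 0.0, 0.004, 0.001, 0.0, 10]
[18.2, -1.4, 0.1, 0.004, 0.001, 0.0, 10]
[18.2, -1.4, 0.1, 0.004, 0.001, 0.0, 10]
```

View pics/s4c.png

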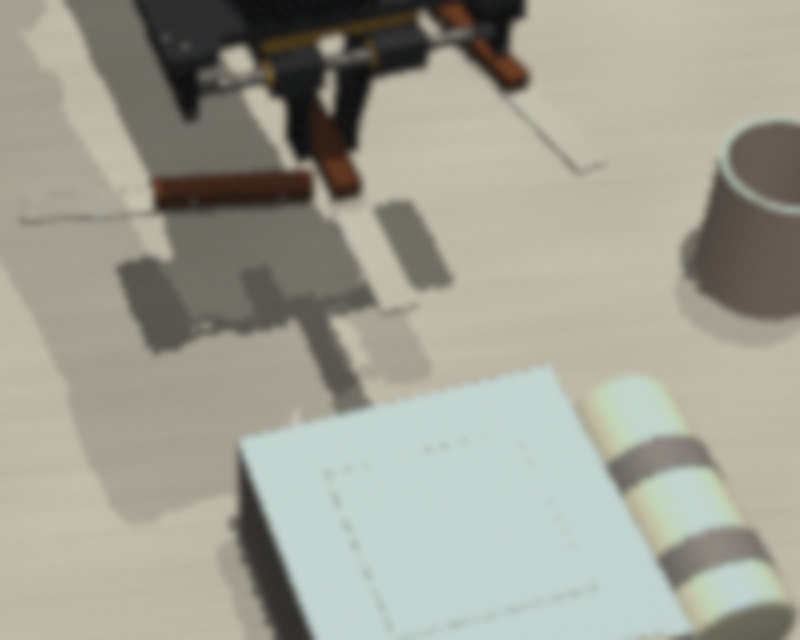

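View pics/t4c.png

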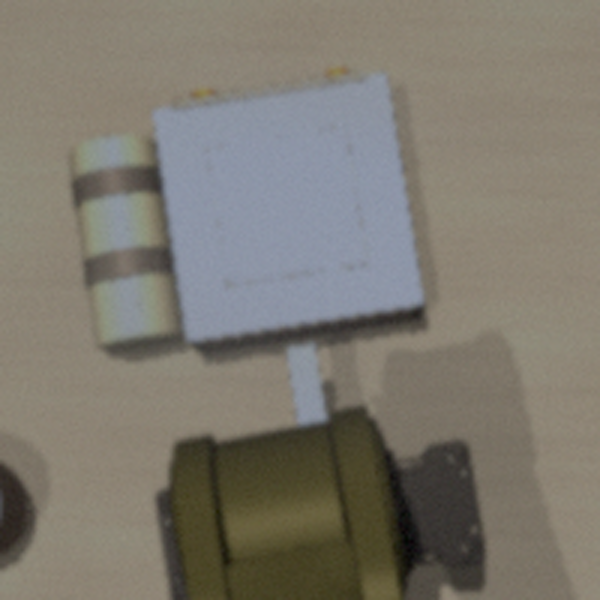

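View pics/w4.png

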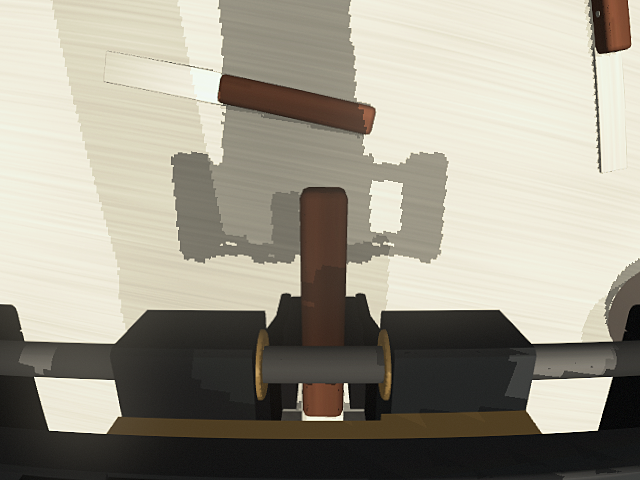

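```bash
python3 - <<'E'
from h import *
s=load('s4');t=load('t4')
print(tri([(s,(359,257)),(t,(280.7,195.3))]))
p,Rc,_=pose(); tip=p+Rc.apply([.164+.0203,0,.125]); print('pred',tip, proj(s,tip),proj(t,tip))
E
```

```text
(array([0.56305957, 0.1006492 , 0.12208012]), [np.float64(0.4596762000420865), np.float64(0.45754064753429335)])
pred [0.56493208 0.09680229 0.12125778] [[356.778026   258.12973092]] [[282.20803738 194.39561438]]
```

```bash
python3 -m creep '[[18,-2,-3,0.006,0,0,10],[18,-2,-2,0.005,0.002,0,10],[18,-1,0,0,0.002,0,10],[0,0,0,0,0,0,10]]' 
python3 - <<'E'
from h import *
show()
plan([.440,.074,.0868],frame(np.radians(100.4)),1,10)
s=snap('scene','s5'); t=snap('top','t5')
p,Rc,_=pose(); tip=p+Rc.apply([.164+.0203,0,.125]); print('pred',tip, proj(s,tip),proj(t,tip))
crop('s5',300,220,420,310,6,'s5c'); crop('t5',230,150,350,240,6,'t5c')
E
```

```text
time: 6.0
position: [0.4365, 0.0668, 0.2492]
tool_rot: [-0.135, 1.572, 0.133]
ft_force: [-0.5, -0.2, -0.8]
grip_width: 0.2
t 6.0 gp [0.4356 0.0665 0.0852] x [-0.005 -0.002 -1.   ] y [-0.169  0.986 -0.001] yaw_y 99.76 q [ 0.66  0.08 -0.89  2.1   0.07  1.    1.48] F [-0.5 -0.2 -0.8] T [ 0.1  -0.13 -0.02] w 17.4
[-1.7, 6.5, 4.7, -0.011, -0.005, 0.001, 10]
pred [0.56071452 0.08857407 0.06690944] [[351.016166   274.37114263]] [[287.48288133 199.72594021]]
```

View pics/s5c.png

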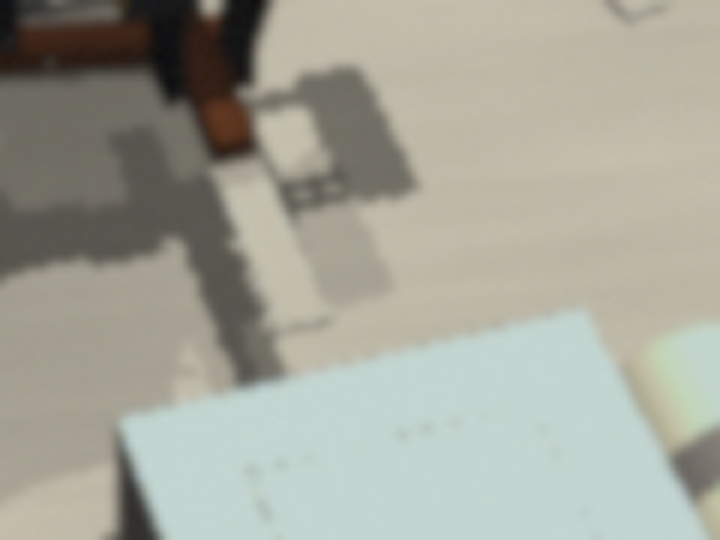

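View pics/t5c.png

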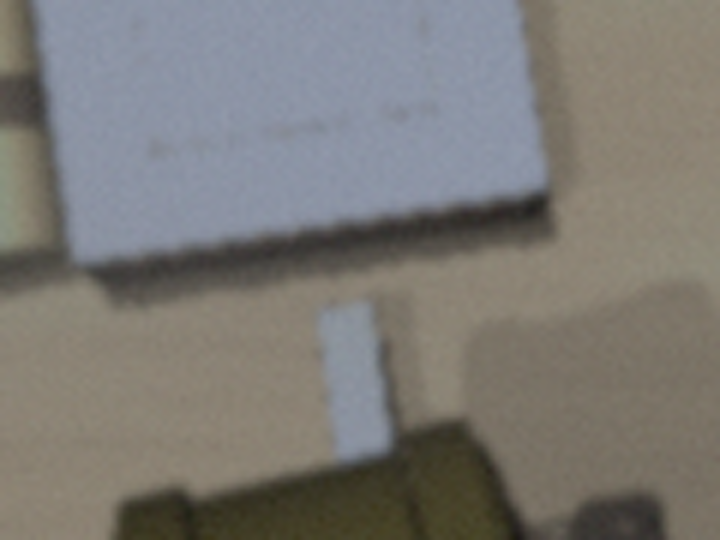

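```bash
python3 -m creep '[[0,1,10,-0.005,-0.003,0,10],[0,1,10,-0.005,0,0,10],[0,0,10,0,0,0,10],[0,0,8,0,0,0,10],[0,0,0,0,0,0,10]]' 
python3 - <<'E'
from h import *
show(); p,Rc,_=pose(); tip=p+Rc.apply([.164+.0203,0,.125]);print(tip)
E
```

```text
time: 6.6
position: [0.4759, 0.0773, 0.2515]
tool_rot: [-0.144, 1.563, 0.143]
ft_force: [0.6, 0.9, -1.1]
grip_width: 0.207
t 6.6 gp [0.4765 0.0772 0.0875] x [ 0.003 -0.    -1.   ] y [-0.181  0.983 -0.001] yaw_y 100.45 q [ 0.61  0.19 -0.88  2.01  0.17  1.01  1.4 ] F [ 0.6  0.9 -1.1] T [ 0.14 -0.14  0.01] w 18.0
[0.59950116 0.09990725 0.06765049]
```

```bash
python3 -m creep '[[0,0,9,0,0,0,10],[0,0,9,0,0,0,10],[0,0,9,0,0,0,10],[0,0,0,0,0,0,10]]' 
python3 - <<'E'
from h import *
show(); p,Rc,_=pose(); tip=p+Rc.apply([.164+.0203,0,.125]);print(tip)
s=snap('scene','s6'); t=snap('top','t6')
crop('s6',290,200,450,320,5,'s6c')
E
```

```text
time: 7.0
position: [0.5024, 0.082, 0.2515]
tool_rot: [-0.144, 1.563, 0.142]
ft_force: [-0.3, 0.5, -1.2]
grip_width: 0.2
t 7.0 gp [0.503  0.0819 0.0875] x [ 0.004 -0.001 -1.   ] y [-0.181  0.983 -0.001] yaw_y 100.44 q [ 0.57  0.26 -0.87  1.95  0.23  1.03  1.36] F [-0.3  0.5 -1.2] T [ 0.2  -0.12  0.  ] w 17.4
[0.6259965  0.10456292 0.06765346]
```

View pics/s6c.png

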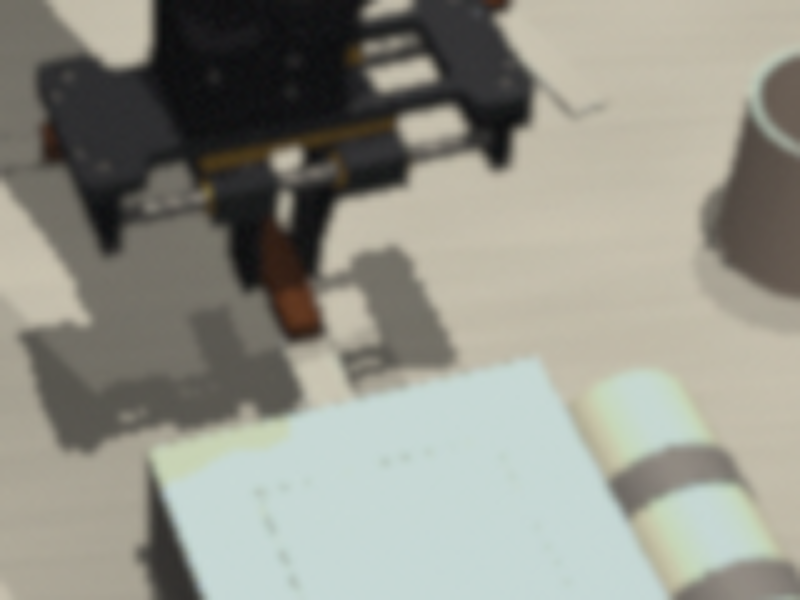

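```bash
python3 -m creep '[[-7,0,0,0,0,0,10],[-11,0,1,0,0,0,10],[-11,0,2,0,0,0,10],[-13,0,3,0,0,0,10],[-12,0,4,0,0,0,10]]' 
python3 - <<'E'
from h import *
show(); p,Rc,_=pose(); tip=p+Rc.apply([.164+.0203,0,.125]);d=tip-[.6677,.1166,0];print(tip,'local x',d[0]*.984+d[1]*.181)
s=snap('scene','s7'); 
E
```

```text
time: 7.6
position: [0.5112, 0.0838, 0.3071]
tool_rot: [-0.145, 1.562, 0.141]
ft_force: [-0.6, 1.0, -1.7]
grip_width: 0.201
t 7.6 gp [0.5119 0.0834 0.1431] x [ 0.004 -0.002 -1.   ] y [-0.181  0.983 -0.003] yaw_y 100.43 q [ 0.6   0.2  -0.88  1.87  0.17  1.14  1.4 ] F [-0.6  1.  -1.7] T [ 0.18 -0.09 -0.01] w 17.5
[0.63487377 0.1060167  0.12321703] local x -0.034216583381078365
```

View pics/s7.png

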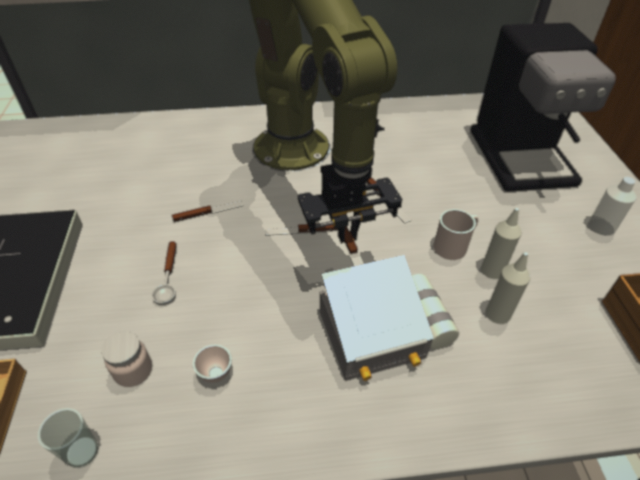

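Cover is rising (front edge moved up to about y=258 px; was 272), knife still under it. Continue the arc.

```bash
python3 -m creep '[[-10,0,6,0,0,0,10],[-10,0,7,0,0,0,10],[-9,0,9,0,0,0,10],[-8,0,9,0,0,0,10],[-6,0,10,0,0,0,10]]' 
python3 -m creep '[[-6,0,11,0,0,0,10],[-4,0,11,0,0,0,10],[-4,0,11,0,0,0,10],[-2,0,11,0,0,0,10]]' 
python3 - <<'E'
from h import *
show(); p,Rc,_=pose(); tip=p+Rc.apply([.164+.0203,0,.125]);d=tip-[.6677,.1166,0];x=d[0]*.984+d[1]*.181;print(tip,'local x',x,np.arctan2(tip[2]-.072,.085-x))
s=snap('scene','s8'); 
E
```

```text
time: 8.15
position: [0.5519, 0.0913, 0.3494]
tool_rot: [-0.144, 1.563, 0.141]
ft_force: [-0.1, -0.2, -1.9]
grip_width: 0.204
time: 8.55
position: [0.5954, 0.0993, 0.3652]
tool_rot: [-0.144, 1.563, 0.141]
ft_force: [0.1, -0.1, -1.0]
grip_width: 0.2
t 8.55 gp [0.5959 0.099  0.2012] x [ 0.003 -0.001 -1.   ] y [-0.181  0.984 -0.002] yaw_y 100.42 q [ 0.48  0.36 -0.86  1.6   0.28  1.31  1.34] F [ 0.1 -0.1 -1. ] T [ 0.11 -0.09  0.01] w 17.4
[0.71892455 0.12162846 0.18122731] local x 0.05131511159784692 1.2716578522665347
```

View pics/s8.png

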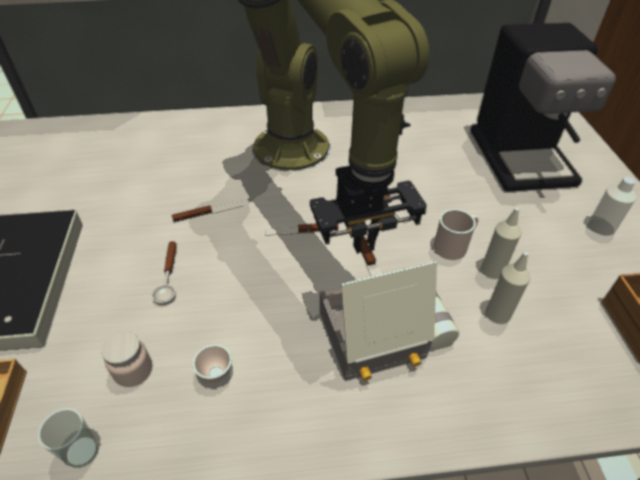

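```bash
python3 -m creep '[[-1,0,11,0,0,0,10],[0,0,11,0,0,0,10],[0,0,11,0,0,0,10],[0,0,11,0,0,0,10],[0,0,11,0,0,0,10]]' 
python3 -m creep '[[0,0,8,0,0,0,10],[0,0,0,0,0,0,10],[0,0,0,0,0,0,10]]' 
python3 - <<'E'
from h import *
show(); p,Rc,_=pose(); tip=p+Rc.apply([.164+.0203,0,.125]);d=tip-[.6677,.1166,0];x=d[0]*.984+d[1]*.181;print(tip,'local x',x,np.arctan2(tip[2]-.072,.085-x))
s=snap('scene','s9'); 
E
```

```text
time: 9.1
position: [0.6493, 0.1093, 0.3655]
tool_rot: [-0.145, 1.564, 0.141]
ft_force: [-0.9, -0.2, -0.6]
grip_width: 0.208
time: 9.4
position: [0.6562, 0.1109, 0.3655]
tool_rot: [-0.145, 1.564, 0.142]
ft_force: [0.1, -0.1, -1.0]
grip_width: 0.2
t 9.4 gp [0.6565 0.1106 0.2015] x [ 0.002 -0.002 -1.   ] y [-0.182  0.983 -0.002] yaw_y 100.46 q [ 0.38  0.49 -0.82  1.44  0.36  1.36  1.3 ] F [ 0.1 -0.1 -1. ] T [ 0.1 -0.1 -0. ] w 17.4
[0.77947914 0.13325697 0.18146017] local x 0.11300558221849541 1.8212749380980247
```

View pics/s9.png

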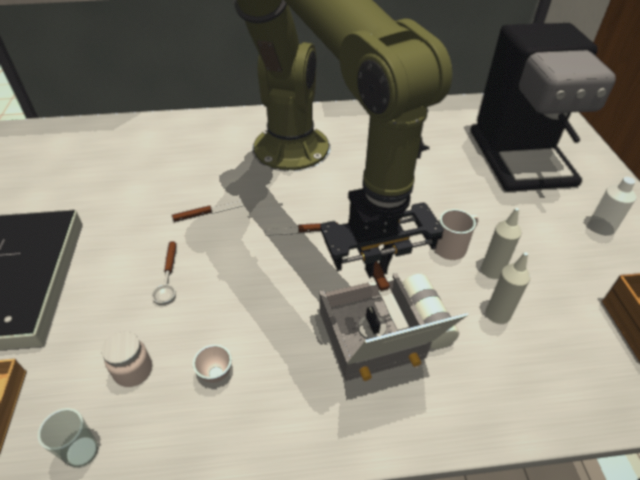

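```bash
python3 -m creep '[[0,0,-25,0,0,0,10],[0,0,-35,0,0,0,10],[0,0,-35,0,0,0,10],[0,0,-35,0,0,0,10],[0,0,-35,0,0,0,10]]' 
python3 - <<'E'
from h import *
show()
plan([.457,-.196,.13],frame(np.radians(68.4)),10,10)
E
```

```text
time: 9.95
position: [0.4922, 0.0806, 0.365]
tool_rot: [-0.145, 1.564, 0.141]
ft_force: [0.4, -0.1, -0.6]
grip_width: 0.2
t 9.95 gp [0.4926 0.0802 0.201 ] x [ 0.002 -0.002 -1.   ] y [-0.181  0.983 -0.003] yaw_y 100.44 q [ 0.67  0.08 -0.92  1.85  0.07  1.24  1.49] F [ 0.4 -0.1 -0.6] T [ 0.15 -0.08  0.05] w 17.4
[7.2, -26.5, -8.5, 0.056, 0.0, 0.0, 10]
[7.2, -27.0, -7.0, 0.056, 0.0, 0.0, 10]
[7.1, -27.3, -5.5, 0.056, 0.0, 0.0, 10]
[7.1, -27.6, -3.9, 0.056, 0.0, 0.0, 10]
[7.1, -27.8, -2.4, 0.056, 0.0, 0.0, 10]
[7.1, -27.9, -0.8, 0.056, 0.0, 0.0, 10]
[7.1, -27.9, 0.7, 0.056, 0.0, 0.0, 10]
[7.1, -27.8, 2.3, 0.056, 0.0, 0.0, 10]
[7.1, -27.6, 3.8, 0.056, 0.0, 0.0, 10]
[7.1, -27.4, 5.4, 0.056, 0.0, 0.0, 10]
```

```bash
python3 -m creep '[[7,-26,-9,0.056,0,0,10],[7,-27,-7,0.056,0,0,10],[7,-27,-6,0.056,0,0,10],[7,-27,-4,0.056,0,0,10],[7,-27,-3,0.056,0,0,10]]' 
python3 -m creep '[[7,-27,-1,0.056,0,0,10],[7,-27,0,0.056,0,0,10],[7,-27,2,0.056,0,0,10],[7,-27,4,0.056,0,0,10],[7,-27,5,0.056,0,0,10]]' 
python3 -m creep '[[0,0,0,0,0,0,10]]'
python3 - <<'E'
from h import *
show()
plan([.457,-.194,.0225],frame(np.radians(68.4)),5,10)
E
```

```text
time: 10.45
position: [0.474, -0.0569, 0.3303]
tool_rot: [0.077, 1.566, -0.081]
ft_force: [0.0, 0.5, -0.6]
grip_width: 0.204
time: 10.95
position: [0.4559, -0.1924, 0.295]
tool_rot: [0.299, 1.547, -0.301]
ft_force: [0.6, 0.3, -0.8]
grip_width: 0.206
time: 11.05
position: [0.4546, -0.1954, 0.2941]
tool_rot: [0.302, 1.549, -0.305]
ft_force: [-1.0, 0.5, -1.9]
grip_width: 0.207
t 11.05 gp [ 0.4547 -0.1957  0.1301] x [ 0.    -0.002 -1.   ] y [ 0.378  0.926 -0.002] yaw_y 67.81 q [ 0.96  0.12 -0.64  1.95  0.08  1.1   1.47] F [-1.   0.5 -1.9] T [ 0.1  -0.14 -0.01] w 18.0
[21.5, 0.5, 0.3, -0.002, 0.0, 0.0, 10]
[21.5, 0.5, 0.3, -0.002, 0.0, 0.0, 10]
[21.5, 0.5, 0.3, -0.002, 0.0, 0.0, 10]
[21.5, 0.5, 0.3, -0.002, 0.0, 0.0, 10]
[21.5, 0.4, 0.3, -0.002, 0.0, 0.0, 10]
```

```bash
python3 -m creep '[[25,0,0,0,0,0,10],[25,0,0,0,0,0,10],[25,0,0,0,0,0,10],[20,0,0,0,0,0,10],[0,0,0,0,0,0,10]]' 
python3 - <<'E'
from h import *
show()
E
```

```text
time: 11.55
position: [0.4551, -0.1901, 0.1979]
tool_rot: [0.298, 1.553, -0.296]
ft_force: [-0.6, 0.3, -0.6]
grip_width: 0.204
t 11.55 gp [ 0.4547 -0.1898  0.0339] x [-0.002  0.002 -1.   ] y [0.369 0.929 0.001] yaw_y 68.32 q [ 0.91  0.26 -0.62  2.03  0.19  0.91  1.38] F [-0.6  0.3 -0.6] T [ 0.12 -0.09  0.04] w 17.8
```

Now the last 12 mm, watching the force.

```bash
python3 -m creep '[[5,0,0,0,0,0,10],[4,0,0,0,0,0,10],[2.5,0,0,0,0,0,10],[0,0,0,0,0,0,10]]' 
python3 - <<'E'
from h import *
show()
E
```

```text
time: 11.95
position: [0.4566, -0.1904, 0.1895]
tool_rot: [0.295, 1.547, -0.297]
ft_force: [-0.1, 0.1, -1.5]
grip_width: 0.203
t 11.95 gp [ 0.4571 -0.1907  0.0255] x [ 0.003 -0.002 -1.   ] y [ 0.369  0.929 -0.001] yaw_y 68.35 q [ 0.9   0.27 -0.62  2.03  0.21  0.89  1.37] F [-0.1  0.1 -1.5] T [ 0.04 -0.15 -0.02] w 17.6
```

```bash
python3 -m creep '[[3,0,0,0,0,0,10],[0,0,0,0,0,0,10]]' 
python3 - <<'E'
from h import *
show(); snap('wrist','w10')
E
```

```text
time: 12.15
position: [0.4564, -0.1903, 0.1862]
tool_rot: [0.295, 1.547, -0.297]
ft_force: [0.4, 0.3, -1.8]
grip_width: 0.206
t 12.15 gp [ 0.4568 -0.1906  0.0222] x [ 0.003 -0.002 -1.   ] y [ 0.369  0.929 -0.001] yaw_y 68.35 q [ 0.9   0.28 -0.62  2.04  0.21  0.88  1.37] F [ 0.4  0.3 -1.8] T [ 0.06 -0.1  -0.  ] w 17.9
```

View pics/w10.png

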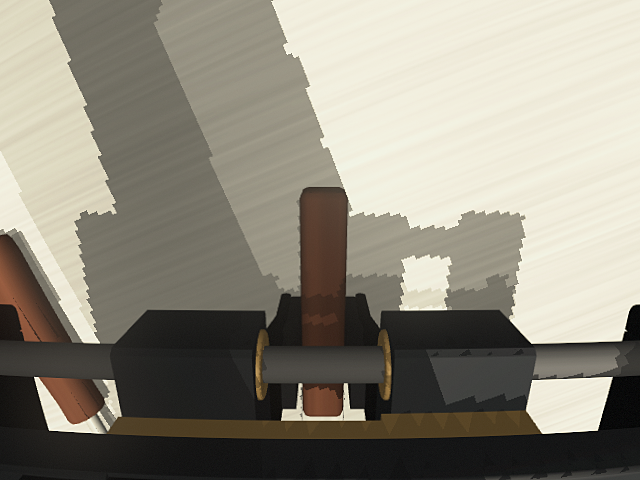

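```bash
python3 -m creep '[[0,0,0,0,0,0,45],[0,0,0,0,0,0,45],[0,0,0,0,0,0,45],[0,0,0,0,0,0,45],[-5,0,0,0,0,0,45]]' 
python3 -m creep '[[-20,0,0,0,0,0,45],[-30,0,0,0,0,0,45],[-35,0,0,0,0,0,45],[-35,0,0,0,0,0,45],[-35,0,0,0,0,0,45]]' 
python3 - <<'E'
from h import *
show(); snap('wrist','w11'); snap('top','t11')
plan([.60,.09,.26],frame(np.radians(100.4)),12,45)
E
```

```text
time: 12.7
position: [0.4561, -0.1901, 0.1909]
tool_rot: [0.296, 1.549, -0.297]
ft_force: [-0.0, 0.6, 0.6]
grip_width: 0.496
time: 13.2
position: [0.4559, -0.1897, 0.348]
tool_rot: [0.295, 1.547, -0.297]
ft_force: [0.3, -0.8, -0.1]
grip_width: 0.516
t 13.2 gp [ 0.4564 -0.1901  0.184 ] x [ 0.003 -0.002 -1.   ] y [ 0.369  0.93  -0.001] yaw_y 68.37 q [ 0.98  0.06 -0.65  1.89  0.04  1.21  1.51] F [ 0.3 -0.8 -0.1] T [ 0.04 -0.18  0.03] w 44.8
[-6.1, 26.0, 2.5, -0.047, 0.001, 0.0, 45]
[-6.1, 25.9, 3.7, -0.047, 0.001, 0.0, 45]
[-6.0, 25.7, 4.9, -0.047, 0.001, 0.0, 45]
[-6.0, 25.4, 6.1, -0.047, 0.001, 0.0, 45]
[-6.0, 25.1, 7.2, -0.047, 0.001, 0.0, 45]
[-6.0, 24.8, 8.4, -0.047, 0.001, 0.0, 45]
[-6.0, 24.4, 9.5, -0.047, 0.001, 0.0, 45]
[-6.0, 23.9, 10.7, -0.047, 0.001, 0.0, 45]
[-6.0, 23.4, 11.8, -0.047, 0.001, 0.0, 45]
[-6.0, 22.9, 12.8, -0.047, 0.001, 0.0, 45]
[-6.0, 22.2, 13.9, -0.047, 0.001, 0.0, 45]
[-6.0, 21.6, 14.9, -0.047, 0.001, 0.0, 45]
```

View pics/w11.png

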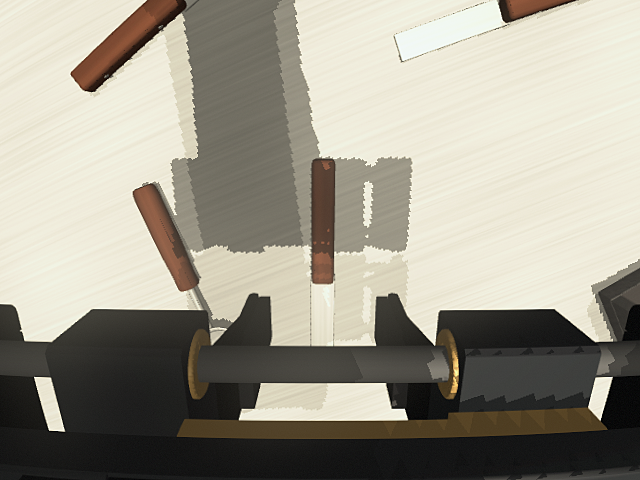

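View pics/t11.png

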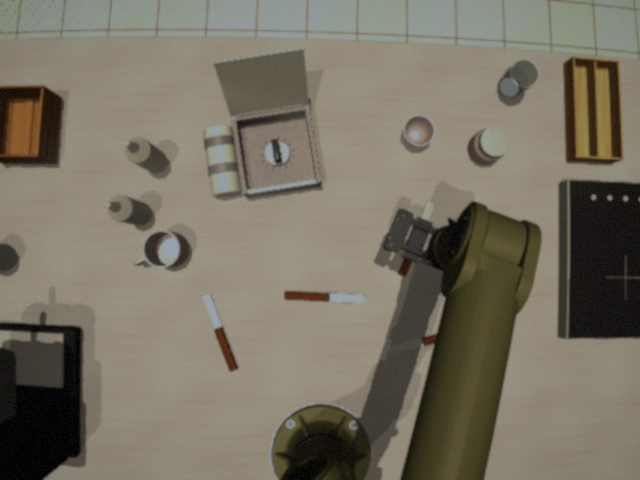

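```bash
python3 - <<'E'
from h import *
snap('scene','s11'); crop('s11',310,260,470,390,5,'s11c'); crop('t11',210,90,340,200,6,'t11c')
E
```

```text
(no output)
```

View pics/s11c.png

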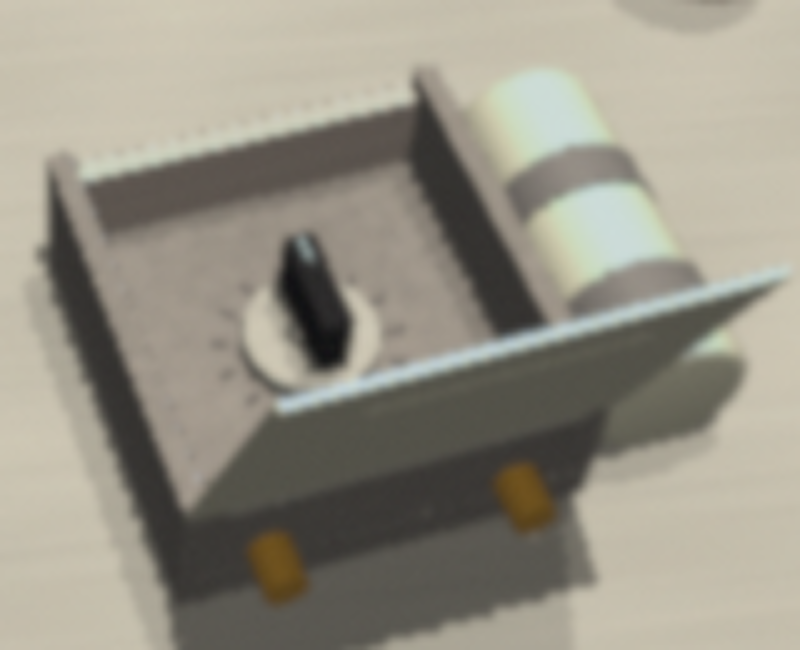

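View pics/t11c.png

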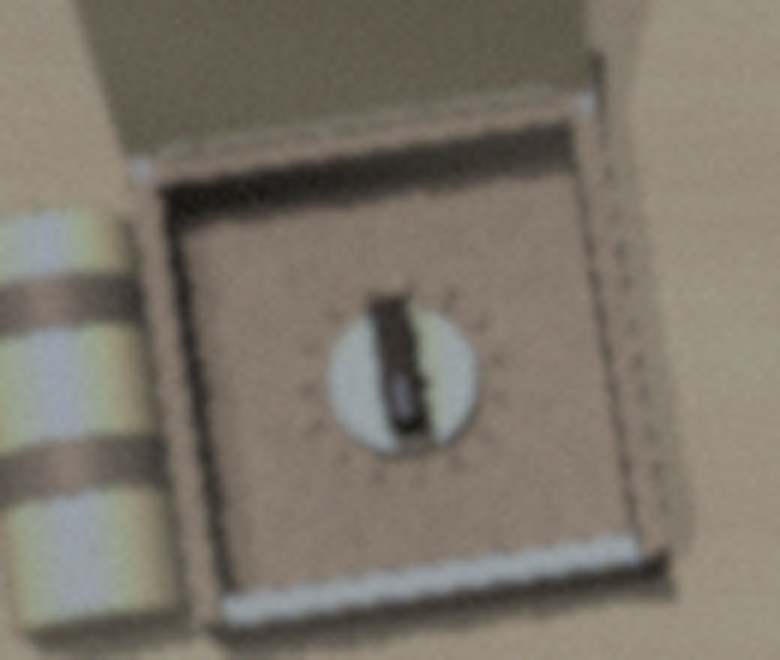

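```bash
python3 - <<'E'
from h import *
s=load('s11');t=load('t11')
print(tri([(s,(373.6,316.4)),(t,(276.2,150.5))]))
a=tri([(s,(310+302/5,260+237/5)),(t,(210+408/6,90+430/6))]);b=tri([(s,(310+337/5,260+326/5)),(t,(210+388/6,90+297/6))]);print(a,b)
v=b[0]-a[0];print(np.degrees(np.arctan2(v[1],v[0])),np.linalg.norm(v), atz(t,[(276.2,150.5)],.066))
print(proj(t,[[.6677,.1166,.066]]),proj(s,[[.6677,.1166,.066]]))
E
```

```text
(array([0.66718282, 0.11652752, 0.06127026]), [np.float64(0.12768845763427192), np.float64(0.11615041856280858)])
(array([0.64358144, 0.11334238, 0.05933373]), [np.float64(0.8002294478085444), np.float64(0.7410488849299498)]) (array([0.69034264, 0.11983811, 0.06429504]), [np.float64(0.15646682747608595), np.float64(0.1397932346327536)])
7.908506738381184 0.04747018597978304 [[0.66613359 0.11592574 0.066     ]]
[[275.9090203  149.77160482]] [[373.76411004 315.20322895]]
```

```bash
cat >> h.py <<'E'
U=np.radians(10.4); UX=np.array([np.cos(U),np.sin(U),0]); UY=np.array([-np.sin(U),np.cos(U),0])
K=np.array([.667,.1163,0.]); TILT=.3
def knob(theta,z=.058,off=-.004,back=0.):
    Rt=R.from_rotvec([0,0,-theta])*frame(U+np.pi/2)*R.from_rotvec([0,-TILT,0])
    bx=R.from_rotvec([0,0,-theta]).apply(UX)
    return K+bx*off+[0,0,z]-Rt.apply([back,0,0]),Rt
E
python3 - <<'E'
from h import *
show()
g,Rt=knob(0,back=.11); print(g,Rt.as_matrix())
plan(g,Rt,13,45)
E
```

```text
t 13.35 gp [ 0.4582 -0.1909  0.1851] x [ 0.007 -0.005 -1.   ] y [ 0.369  0.929 -0.002] yaw_y 68.35 q [ 0.98  0.06 -0.65  1.89  0.04  1.2   1.5 ] F [-0.1  0.5 -0.5] T [ 0.05 -0.22  0.05] w 45.2
[0.63109254 0.10970975 0.16308701] [[ 2.90665244e-01 -1.80519145e-01  9.39641716e-01]
 [ 5.33470551e-02  9.83571471e-01  1.72456526e-01]
 [-9.55336489e-01  1.38777878e-17  2.95520207e-01]]
[1.7, 25.2, 0.3, -0.043, -0.022, 0.007, 45]
[2.0, 25.0, 1.3, -0.043, -0.022, 0.007, 45]
[2.3, 24.8, 2.4, -0.043, -0.022, 0.007, 45]
[2.6, 24.5, 3.5, -0.043, -0.022, 0.007, 45]
[2.9, 24.1, 4.5, -0.043, -0.022, 0.007, 45]
[3.3, 23.8, 5.5, -0.043, -0.022, 0.007, 45]
[3.7, 23.3, 6.5, -0.043, -0.022, 0.007, 45]
[4.1, 22.8, 7.4, -0.043, -0.022, 0.007, 45]
[4.5, 22.3, 8.3, -0.043, -0.022, 0.007, 45]
[4.9, 21.8, 9.2, -0.043, -0.022, 0.007, 45]
[5.4, 21.2, 10.1, -0.043, -0.022, 0.007, 45]
[5.8, 20.5, 10.9, -0.043, -0.022, 0.007, 45]
[6.3, 19.9, 11.7, -0.043, -0.022, 0.007, 45]
```

```bash
python3 -m creep '[[2,25,0,-0.043,-0.022,0.007,45],[2,25,1,-0.043,-0.022,0.007,45],[2,25,2,-0.043,-0.022,0.007,45],[3,24,4,-0.043,-0.022,0.007,45],[3,24,5,-0.043,-0.022,0.007,45]]' 
python3 -m creep '[[3,24,6,-0.043,-0.022,0.007,45],[4,23,6,-0.043,-0.022,0.007,45],[4,23,7,-0.043,-0.022,0.007,45],[4,22,8,-0.043,-0.022,0.007,45],[5,22,9,-0.043,-0.022,0.007,45]]' 
python3 -m creep '[[5,21,10,-0.043,-0.022,0.007,45],[6,20,11,-0.043,-0.022,0.007,45],[6,20,12,-0.043,-0.022,0.007,45],[0,0,0,0,0,0,45]]' 
python3 - <<'E'
from h import *
show()
g,Rt=knob(0,back=.11); plan(g,Rt,1,45)
d=snap('wrist','w12')
print(proj(d,[K+[0,0,.066],K-UX*.023+[0,0,.066],K+UX*.023+[0,0,.066]]))
snap('scene','s12')
E
```

```text
time: 13.85
position: [0.5043, -0.0727, 0.3358]
tool_rot: [0.131, 1.449, -0.112]
ft_force: [-0.7, -0.3, 0.3]
grip_width: 0.521
time: 14.35
position: [0.5516, 0.0379, 0.325]
tool_rot: [-0.024, 1.338, 0.064]
ft_force: [0.9, 0.3, -0.1]
grip_width: 0.515
time: 14.75
position: [0.5811, 0.105, 0.3178]
tool_rot: [-0.116, 1.267, 0.173]
ft_force: [-0.0, 0.3, -0.1]
grip_width: 0.515
t 14.75 gp [0.6285 0.1157 0.1611] x [ 0.289  0.065 -0.955] y [-0.193  0.981  0.009] yaw_y 101.12 q [ 0.57  0.25 -0.89  1.83  0.28  0.86  1.34] F [-0.   0.3 -0.1] T [0.08 0.23 0.02] w 44.8
[-1.5, -4.4, 2.0, 0.009, 0.0, -0.012, 45]
[[311.81324667 269.93834718]
 [311.74044374 239.14301837]
 [311.88852322 297.81244339]]
```

View pics/w12.png

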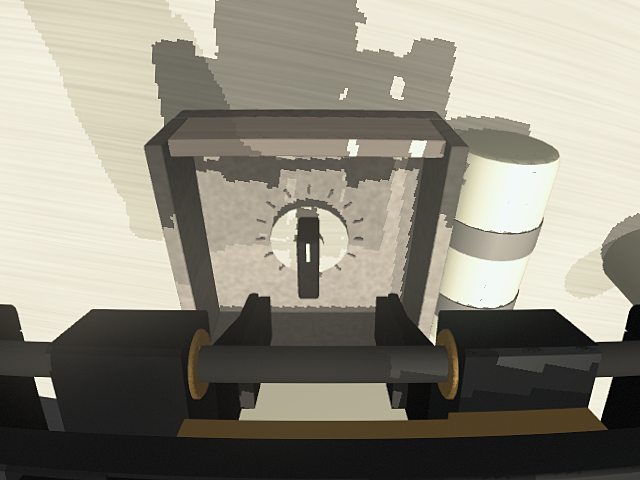

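View pics/s12.png

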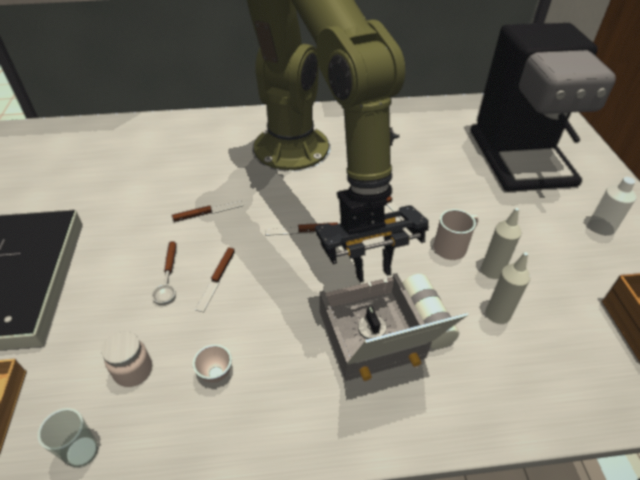

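```bash
python3 - <<'E'
from h import *
d=load('w12'); V=d['view']; o=-V[:3,:3].T@V[:3,3]; p,Rc,_=pose(); print(Rc.inv().apply(o-p), Rc.inv().apply(-V[2,:3]))
show()
g,Rt=knob(0); plan(g,Rt,6,45)
E
```

```text
[ 0.01990035  0.00247742 -0.07685066] [0.9581446 0.0049776 0.2862414]
t 14.85 gp [0.6279 0.1114 0.1608] x [ 0.287  0.061 -0.956] y [-0.187  0.982  0.006] yaw_y 100.8 q [ 0.58  0.25 -0.89  1.83  0.28  0.87  1.34] F [-0.2 -0.3  0.3] T [-0.03  0.23  0.02] w 45.0
[18.1, -0.3, 0.5, 0.001, -0.0, -0.001, 45]
[18.1, -0.3, 0.5, 0.001, -0.0, -0.001, 45]
[18.1, -0.3, 0.5, 0.001, -0.0, -0.001, 45]
[18.1, -0.2, 0.5, 0.001, -0.0, -0.001, 45]
[18.1, -0.2, 0.5, 0.001, -0.0, -0.001, 45]
[18.1, -0.2, 0.5, 0.001, -0.0, -0.001, 45]
```

```bash
python3 -m creep '[[18,0,1,0.003,0,-0.003,45],[18,0,0,0.003,0,-0.003,45],[18,0,1,0,0,0,45],[18,0,0,0,0,0,45],[0,0,0,0,0,0,45]]' 
python3 - <<'E'
from h import *
show()
g,Rt=knob(0); print(g);plan(g,Rt,3,45)
d=snap('wrist','w13')
print(proj(d,[K+[0,0,.066],K-UX*.023+[0,0,.066],K+UX*.023+[0,0,.066]]))
E
```

```text
time: 15.35
position: [0.6029, 0.1032, 0.2472]
tool_rot: [-0.112, 1.274, 0.153]
ft_force: [-0.7, -0.1, -0.7]
grip_width: 0.515
t 15.35 gp [0.6496 0.1118 0.0902] x [ 0.285  0.053 -0.957] y [-0.176  0.984  0.002] yaw_y 100.15 q [ 0.48  0.38 -0.81  1.84  0.43  0.77  1.22] F [-0.7 -0.1 -0.7] T [-0.02  0.24 -0.04] w 44.8
[0.66306571 0.11557792 0.058     ]
[11.6, 0.5, 1.0, -0.002, -0.002, -0.0, 45]
[11.6, 0.5, 1.0, -0.002, -0.002, -0.0, 45]
[11.6, 0.5, 0.9, -0.002, -0.002, -0.0, 45]
[[327.2388252  326.5361076 ]
 [327.35689645 287.65894343]
 [327.13018184 360.2893745 ]]
```

View pics/w13.png

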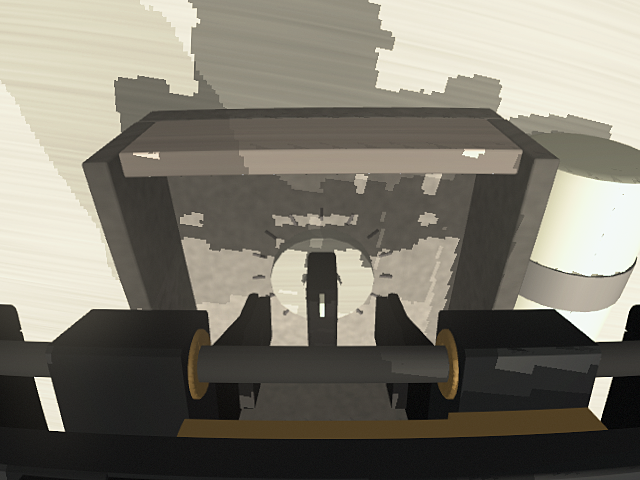

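```bash
python3 -m creep '[[12,0,1,0,0,0,45],[12,0,1,0,0,0,45],[10,0,1,0,0,0,45],[0,0,0,0,0,0,45],[0,0,0,0,0,0,45]]' 
python3 - <<'E'
from h import *
show()
g,Rt=knob(0); print(g);plan(g,Rt,1,45)
d=snap('wrist','w14')
E
```

```text
time: 15.9
position: [0.6162, 0.1073, 0.2178]
tool_rot: [-0.112, 1.27, 0.156]
ft_force: [0.1, 0.2, -0.2]
grip_width: 0.516
t 15.9 gp [0.6635 0.1161 0.061 ] x [ 0.288  0.054 -0.956] y [-0.178  0.984  0.002] yaw_y 100.27 q [ 0.43  0.44 -0.77  1.83  0.49  0.73  1.17] F [ 0.1  0.2 -0.2] T [ 0.05  0.19 -0.02] w 44.9
[0.66306571 0.11557792 0.058     ]
[2.7, -0.3, -1.7, -0.003, -0.002, -0.001, 45]
```

View pics/w14.png

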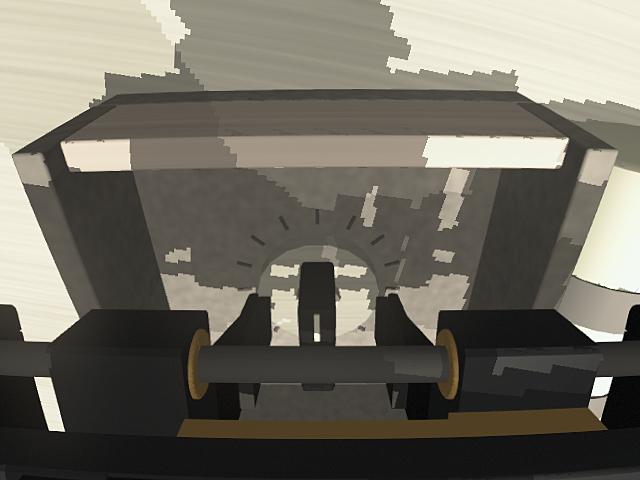

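```bash
python3 -m creep '[[2,-2,-1,0,0,0,30],[0,0,0,0,0,0,30]]' 
python3 -m creep '[[0,0,0,0,0,0,5],[0,0,0,0,0,0,5],[0,0,0,0,0,0,5],[0,0,0,0,0,0,5],[0,0,0,0,0,0,5]]' 40
python3 - <<'E'
from h import *
show()
d=snap('wrist','w15')
E
```

```text
time: 16.15
position: [0.6162, 0.1046, 0.216]
tool_rot: [-0.113, 1.269, 0.155]
ft_force: [-0.8, -0.1, -0.5]
grip_width: 0.418
time: 16.65
position: [0.6162, 0.1051, 0.2161]
tool_rot: [-0.113, 1.269, 0.155]
ft_force: [-0.3, 0.5, 0.9]
grip_width: 0.155
t 16.65 gp [0.6637 0.1139 0.0593] x [ 0.289  0.054 -0.956] y [-0.178  0.984  0.001] yaw_y 100.28 q [ 0.43  0.44 -0.77  1.84  0.49  0.73  1.18] F [-0.3  0.5  0.9] T [-0.01  0.24  0.16] w 13.5
```

View pics/w15.png

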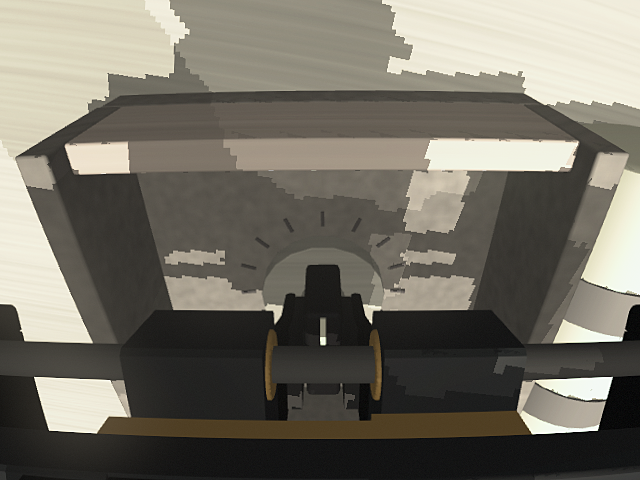

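```bash
python3 - <<'E'
from h import *
p,Rc,_=pose(); g=p+Rc.apply([GL,0,0]); Kp=np.array([*(g+0.0037*UX)[:2],0])
print(Kp)
for dth in (.1,.05):
    Q=R.from_rotvec([0,0,-dth]); pn=Kp*[1,1,0]+Q.apply(p-Kp)
    print(dth,(Rc.inv().apply(pn-p)*1000).round(2),Rc.inv().apply([0,0,-dth]).round(4))
E
```

```text
[0.6673293 0.114556  0.       ]
0.1 [0.08 5.19 0.23] [ 0.0956 -0.0001 -0.0294]
0.05 [0.02 2.6  0.05] [ 0.0478 -0.0001 -0.0147]
```

```bash
python3 -m creep '[[0.1,5.2,0.2,0.0956,0,-0.0294,5],[0.1,5.2,0.2,0.0956,0,-0.0294,5],[0.1,5.2,0.2,0.0956,0,-0.0294,5],[0.1,5.2,0.2,0.0956,0,-0.0294,5],[0,0,0,0,0,0,5]]' 
cat >> h.py <<'E'
KP=np.array([.66733,.11456,0])
def kn():
    show(); p,Rc,_=pose(); y=Rc.as_matrix()[:,1]; print('theta tool',U+np.pi/2-np.arctan2(y[1],y[0]))
    g=p+Rc.apply([GL,0,0]); d=g-KP; th=U+np.pi/2-np.arctan2(y[1],y[0]); bx=R.from_rotvec([0,0,-th]).apply(UX); by=np.cross([0,0,1],bx); print('offset along bar',d@bx,'across',d@by,'z',g[2])
E
python3 - <<'E'
from h import *
kn()
snap('scene','s16'); crop('s16',300,180,460,390,4,'s16c'); snap('wrist','w16')
E
```

```text
time: 17.2
position: [0.6166, 0.1264, 0.216]
tool_rot: [0.14, 1.267, -0.189]
ft_force: [-0.4, -1.3, 2.7]
grip_width: 0.156
t 17.2 gp [0.6637 0.116  0.0593] x [ 0.287 -0.064 -0.956] y [0.218 0.976 0.   ] yaw_y 77.41 q [ 0.23  0.42 -0.62  1.82  0.57  0.79  0.67] F [-0.4 -1.3  2.7] T [0.   0.21 0.04] w 13.6
theta tool 0.40130899298992784
offset along bar -0.003846227089793535 across 0.0005697421111361874 z 0.05929278818616793
```

View pics/s16.png

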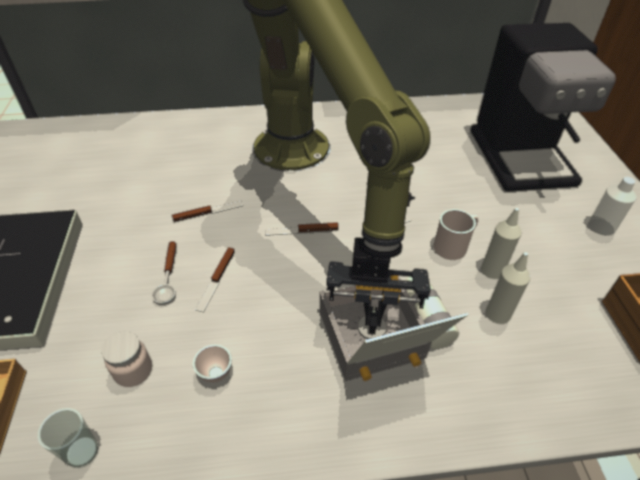

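View pics/w16.png

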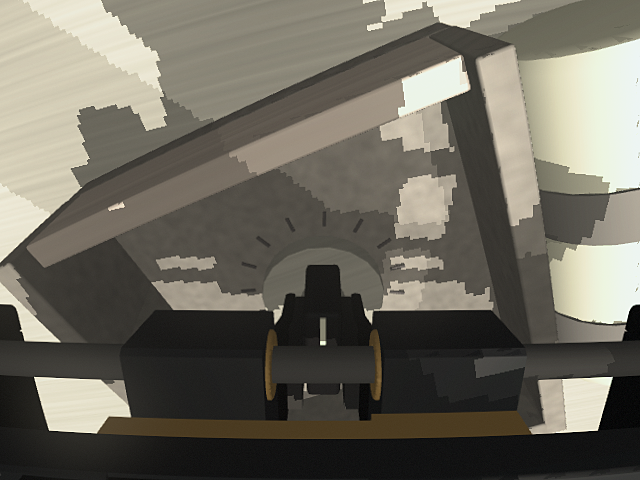

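```bash
python3 -m creep '[[0.1,5.2,0.2,0.0956,0,-0.0294,5],[0.1,5.2,0.2,0.0956,0,-0.0294,5],[0.1,5.2,0.2,0.0956,0,-0.0294,5],[0.1,5.2,0.2,0.0956,0,-0.0294,5],[0,0,0,0,0,0,5]]' 
python3 - <<'E'
from h import *
kn()
snap('scene','s17'); crop('s17',300,180,460,390,3,'s17c')
E
```

```text
time: 17.8
position: [0.6252, 0.1453, 0.2161]
tool_rot: [0.395, 1.23, -0.531]
ft_force: [-0.8, 0.5, 4.1]
grip_width: 0.155
t 17.8 gp [0.6646 0.1177 0.0593] x [ 0.24  -0.169 -0.956] y [0.58  0.814 0.002] yaw_y 54.54 q [ 0.08  0.45 -0.51  1.75  0.6   0.91  0.22] F [-0.8  0.5  4.1] T [0.23 0.07 0.14] w 13.5
theta tool 0.8004773939241258
offset along bar -0.00407782305119587 across 0.0009347912627281842 z 0.059325624585435055
```

View pics/s17c.png

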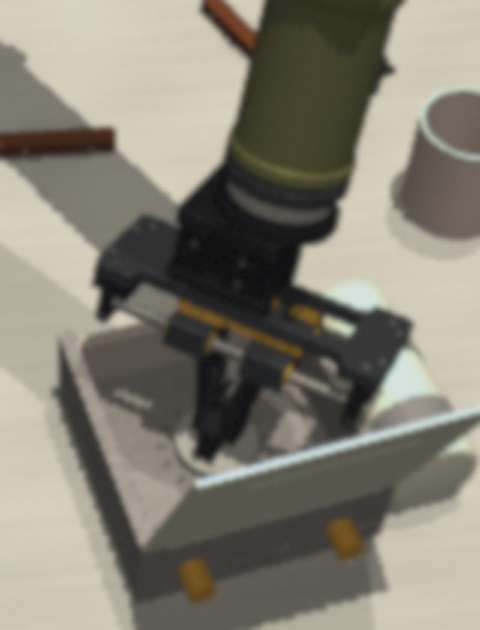

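```bash
python3 -m creep '[[0.1,5.2,0.2,0.0956,0,-0.0294,5],[0.1,5.2,0.2,0.0956,0,-0.0294,5],[0,0,0,0,0,0,5]]' 
python3 - <<'E'
from h import *
kn()
E
python3 -m creep '[[0,2.6,0.1,0.0478,0,-0.0147,5],[0,2.6,0.1,0.0478,0,-0.0147,5],[0,0,0,0,0,0,5]]' 
python3 - <<'E'
from h import *
kn()
snap('scene','s18'); crop('s18',300,180,460,390,3,'s18c')
E
```

```text
time: 18.15
position: [0.6321, 0.1532, 0.2161]
tool_rot: [0.521, 1.197, -0.7]
ft_force: [0.1, 1.1, 5.1]
grip_width: 0.154
t 18.15 gp [0.6652 0.1184 0.0593] x [ 0.202 -0.212 -0.956] y [0.73  0.684 0.002] yaw_y 43.14 q [ 0.02  0.48 -0.47  1.7   0.6   0.98  0.03] F [0.1 1.1 5.1] T [ 0.45 -0.23  0.28] w 13.4
theta tool 0.9992973247940103
offset along bar -0.0042641527423276735 across 0.0010815505506814884 z 0.059321309367947994
time: 18.45
position: [0.636, 0.1564, 0.2162]
tool_rot: [0.584, 1.178, -0.784]
ft_force: [1.5, 3.0, 1.6]
grip_width: 0.157
t 18.45 gp [0.6655 0.1187 0.0593] x [ 0.18  -0.23  -0.956] y [0.794 0.608 0.003] yaw_y 37.47 q [-0.    0.49 -0.45  1.68  0.59  1.02 -0.06] F [1.5 3.  1.6] T [ 0.72 -0.42  0.33] w 13.7
theta tool 1.0983393980931282
offset along bar -0.0043878430056632466 across 0.0010895836197216558 z 0.05930542926230367
```

View pics/s18c.png

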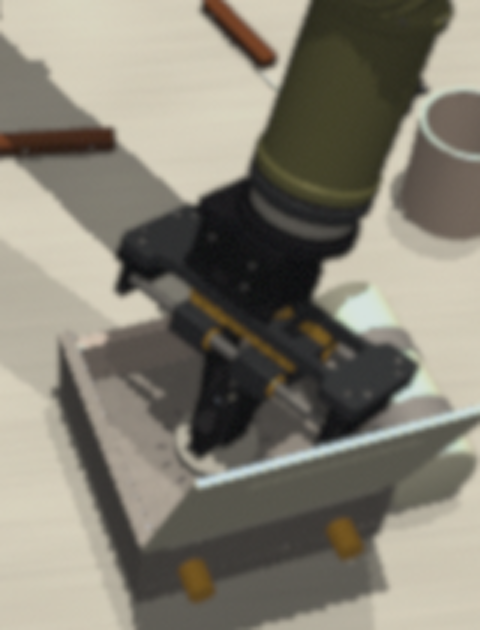

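```bash
python3 -m creep '[[0,2.6,0.1,0.0478,0,-0.0147,5],[0,2.6,0.1,0.0478,0,-0.0147,5],[0,0,0,0,0,0,5]]' 
python3 - <<'E'
from h import *
kn()
E
```

```text
time: 18.8
position: [0.6404, 0.1594, 0.2162]
tool_rot: [0.648, 1.155, -0.869]
ft_force: [2.7, 3.0, 1.8]
grip_width: 0.159
t 18.8 gp [0.666  0.119  0.0594] x [ 0.156 -0.247 -0.957] y [0.851 0.525 0.003] yaw_y 31.7 q [-0.03  0.51 -0.43  1.65  0.58  1.05 -0.15] F [2.7 3.  1.8] T [ 0.95 -0.73  0.45] w 13.8
theta tool 1.1991041542953615
offset along bar -0.0044566471505573385 across 0.0011652674996991206 z 0.05935998181076996
```

```bash
python3 -m creep '[[0,2.6,0.1,0.0478,0,-0.0147,5],[0,0,0,0,0,0,5],[0,0,0,0,0,0,5]]' 
python3 - <<'E'
from h import *
kn(); snap('wrist','w19'); snap('scene','s19'); snap('top','t19')
crop('s19',320,240,450,380,5,'s19c')
E
```

```text
time: 19.1
position: [0.6426, 0.1607, 0.2162]
tool_rot: [0.678, 1.144, -0.911]
ft_force: [3.5, 3.9, 1.7]
grip_width: 0.16
t 19.1 gp [0.6661 0.1191 0.0593] x [ 0.144 -0.254 -0.957] y [0.875 0.483 0.003] yaw_y 28.9 q [-0.04  0.51 -0.42  1.64  0.58  1.07 -0.2 ] F [3.5 3.9 1.7] T [ 1.12 -0.84  0.44] w 14.0
theta tool 1.247867687631591
offset along bar -0.004546465630276117 across 0.001138396265217022 z 0.05931814685179815
```

View pics/w19.png

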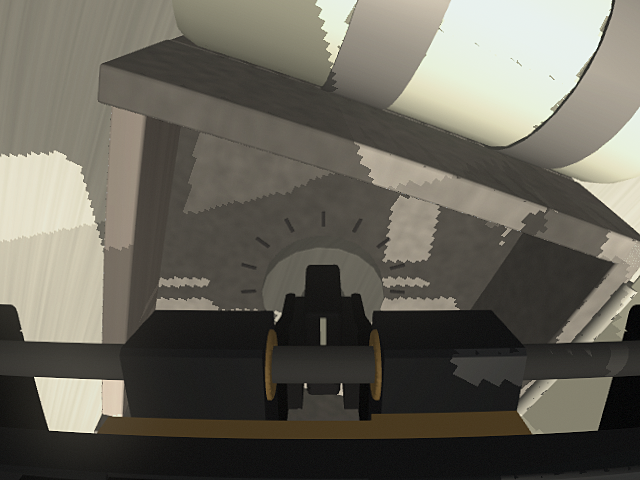

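View pics/s19c.png

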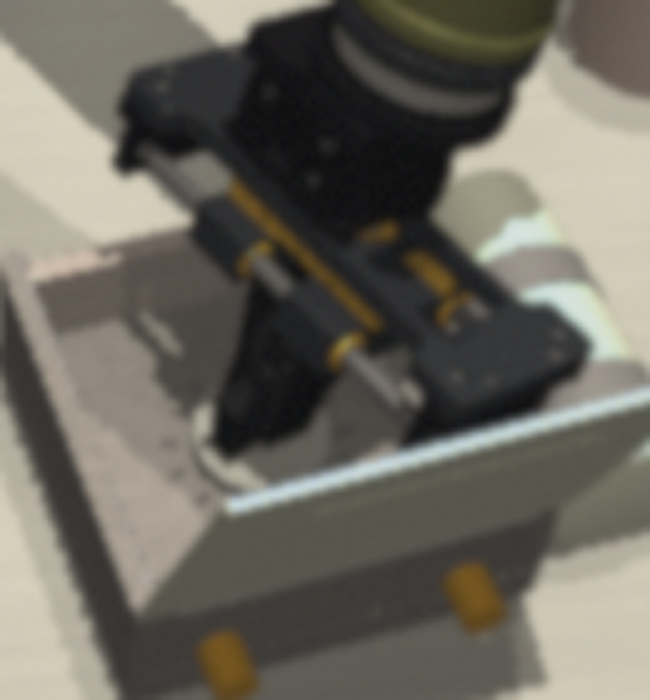

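View pics/t19.png

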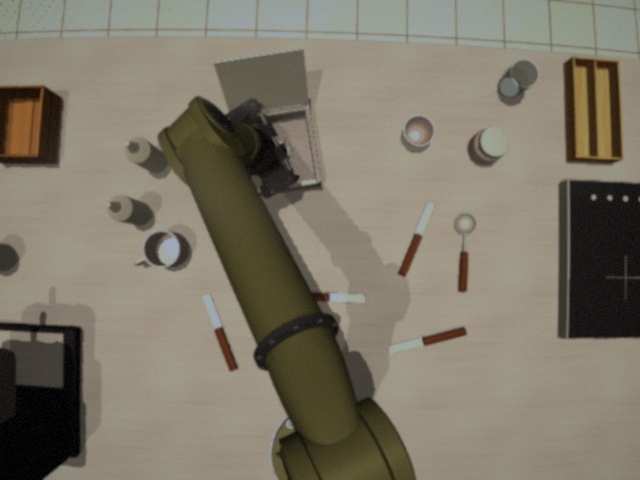

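```bash
python3 -m creep '[[0,0,0,0,0,0,5],[0,0,0,0,0,0,5],[0,0,0,0,0,0,5],[0,0,0,0,0,0,5],[0,0,0,0,0,0,5]]' 40
python3 -m creep '[[0,0,0,0,0,0,5],[0,0,0,0,0,0,5]]' 40
python3 - <<'E'
from h import *
kn(); print(ctrl.close_job())
E
```

```text
time: 19.75
position: [0.6425, 0.1607, 0.2162]
tool_rot: [0.678, 1.143, -0.91]
ft_force: [4.3, 4.1, 0.7]
grip_width: 0.157
time: 19.95
position: [0.6425, 0.1606, 0.2162]
tool_rot: [0.679, 1.143, -0.91]
ft_force: [3.1, 4.8, 2.5]
grip_width: 0.159
t 19.95 gp [0.6661 0.1191 0.0593] x [ 0.144 -0.254 -0.957] y [0.875 0.483 0.004] yaw_y 28.91 q [-0.04  0.51 -0.42  1.64  0.58  1.07 -0.2 ] F [3.1 4.8 2.5] T [ 1.14 -0.85  0.48] w 13.8
theta tool 1.2478229679911004
offset along bar -0.004523719096313467 across 0.0011310224552112105 z 0.059335533153466874
the job is handed in; nothing more can be done
None
```

The whole task was carried out and handed in at about 20 s, with the knob still gripped on its third click. The hand-in gives no verdict, so what follows rests on my own last checks.

- **Knife and cover:** I took the knife farthest from the base and slid its blade about 42 mm into the slot. I levered the cover up and pushed it over past vertical until it lay open. The knife is back within about 6 mm of where I picked it up, lying flat and let go.
- **Knob:** I gripped it with the tool tilted 17°, so that the gripper's body would clear the open cover, and turned it clockwise to the third click.

**Last checks:**
- The tool had turned 1.246 rad from where it first gripped the knob (click at 1.257). In the wrist picture the bar lined up with a dial tick just as it did at home, with no slip visible.
- The fingers were 13.8 mm apart on the 14 mm bar at a commanded 40 N. The wrist force was about 6 N.
- The cover was still open in the last camera pictures, the knife at rest, and the bystanders looked where they started.

**Small disagreements:**
- The grip point ended about 1 mm to the side of my estimate of the knob's axis.
- The cover's top measured 72–74 mm high against the stated 76 mm. I aimed at the slot by the stated heights and the blade went in freely.

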